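# Pack the picnic cutlery away in the latched case

## Robot

A 6-joint arm with a two-finger parallel gripper is mounted at the origin on the work surface. World frame = base frame: x ahead of the robot, y to its left, z up, the work surface at z = 0. Lengths are in m, angles in rad, forces in N, time in s.
With the tool pointing down it reaches from about 0.25 to 0.775 m from the base axis. Payload 8.9 kg.
Tool frame: the origin (TCP) lies at the very end of the fingers, on their centre line; the grasp point (between the pads) lies arm.grasp_offset behind it (arm.grasp_offset is the distance from the TCP to the grasp point, in m); y points along the fingers, x is the direction in which the jaws open and shut, and the axes are right-handed (so a half turn about y gives the same grasp; the last joint's range is limited). The gripper opens to 85 mm and grips with 20 to 120 N. Pads are 22 mm wide; open, the fingers measure 114 mm over their backs; the gripper's body (76 mm by 85 mm) begins 54 mm behind the grasp point. The pads swing forward as they close: fully open they stand 13 mm farther back than shut.
Start: joints at [1.155, 0.291, -0.153, 1.127, 0, 1.431], TCP at [0.143, 0.505, 0.231] pointing down, gripper open.
Joint ranges: [-2.52, 2.52], [-0.91, 1.74], [-1.3, 1.37], [-1.96, 2.02], [-1.52, 1.47], [-3.14, 3.14]. Speed limits (rad/s): [2.22, 2.22, 2.79, 3.14, 3.14, 3.14].

## Interface

Orientations are given as a unit quaternion [w, x, y, z].
In Python, from cell import arm, grab_frame, camera_info, sign_off gives the robot as it stands.
- The arm moves only by the tool drive_tool, never from a script. Its arguments are lists of equal length, an entry for each row: "translation": the shift along the tool's x, y, z in m, a list of three; "rot": the turn, a rotation vector about the tool's x, y, z in degrees, a list of three; "jaw": the finger opening in m, from 0 to 0.0854. A call has 1 to 20 rows; each row shifts and turns the commanded pose from where the row before left it, along the tool's axes as they then stand; what a row does not reach is not made up. A row lasts 1/12 s, in which the tool goes at most 41.7 mm and 7.16 degrees, less where a joint would pass 70% of its speed; a pose out of reach is approached as far as the arm can. A call with a gripper value outside its range is refused whole. The fingers move at their own pace and stop on an object; "squeeze" is the grip in N (left out, the last holds). Time passes only in rows, so rows that do not move let the fingers close. It gives the time, the measured TCP pose, the force and the opening at its end, in the units of the state.
- arm.read_state(): the state, without advancing time (a new reading comes with each control period).
- grab_frame(name): name is "side" or "top" or "wrist"; returns (picture, depth): 400x640x3 uint8, red, green, blue; 400x640 float32, m along the optical axis (not along the pixel's ray), 0 where there is no reading.
- camera_info(name): a dict with "fx", "fy", "cx", "cy" (pixels), "world_to_cam" (4x4, takes a point from world to camera coordinates). Camera axes: x right, y down, z forward; pixel columns grow to the right and rows downward; lengths in m; the calibration is good to about 2 mm. A picture is of the moment at which its call begins: read the wrist's pose just before it. camera_info takes no time and is no camera call; for the wrist camera it gives the pose at the moment of the call.
- sign_off(): hands the job in, once; it reports no verdict.
The state is a dict: "t": time; "joints": joint angles; "qd": joint speeds; "tau": joint torques, N m; "position": TCP position; "tool_rot": TCP orientation; "wrist_force": force on the tool from outside, world axes, zero at the start; "wrist_torque": the same for the moment, N m; "finger_gap": finger opening in m.
Only numpy, scipy, OpenCV 4.12 (cv2) and the standard library are available. Lean on these libraries where they do the work, as an engineer would, in place of code of your own. Each camera call takes 0.05 s, during which the arm holds its last target. There are 200 camera calls.

## Task

Pack the picnic cutlery away: slide the safety catch right back so that the hasp comes free, lift the hasp over to the front, and open the case's lid fully until it stands up by itself. Lay every fork in the left bay and every spoon in the right bay (left and right as you face the hasp from the robot's side); then shut the lid, fold the hasp flat over it again and slide the safety catch home. Leave the mug, the jam jar and the flask where they are.

Things in the scene. Friction and masses are not known exactly. Their poses are not given: they have to be found in the camera images.
- case: green picnic cutlery case, fixed to the table: box 220 (x) x 270 (y) mm, 55 mm high, walls and floor 6 mm. Origin: centre of its underside on the table. x axis: from the front (hasp side, towards the robot) to the back (lid hinge); y axis: to the left as seen from the front; z up. Inside, a wooden divider 6 mm thick, 45 mm high, runs front to back at y = 0 and parts it into a left bay (+y) and a right bay (-y), each 208 (x) x 126 (y) mm
- bay_left (a point): centre of the left bay's floor (6 mm above the table), axes as the case
- bay_right (a point): centre of the right bay's floor (6 mm above the table), axes as the case
- lid (a joint): lid angle, rad: 0 shut, stop at 1.65 (just past upright). Stiff hinge at the back: it stays where it is left above about 0.8 rad and sinks slowly shut when let go lower down; about 3 N at the lift tab raises it. Lid: plate 220 x 270 x 10 mm, its top 65.5 mm above the table when shut. It cannot be raised while the hasp is folded over it
- lid_hinge (a point): point of the lid's hinge line (along the case's y), 110 mm behind the case's centre, 55.5 mm above the table
- lid_pull (a point): point to pinch on the lid's steel lift tab, which sticks out 30 mm forwards from the lid's front edge, left of the hasp: 26 mm wide (along the case's y), 12 mm thick. The point is half-way up it, 17 mm in front of the case's front face, 237 mm from the hinge line, moving with the lid; axes as the lid (as the case when shut). Best pinched across its width, fingers pointing down, left to turn between the fingers as the lid swings
- hasp (a joint): hasp angle, rad: 0 folded back flat over the lid, 1.57 upright, 2.0 at its stop, leaning forwards towards the robot, where it stays by its weight; let go below about 0.8 it falls back onto the lid, past about 1.6 it falls on to the stop. It moves easily. It cannot rise while the catch's tongue lies over its end
- hasp_pivot (a point): the hasp's hinge line (along the case's y), on the case's front, 8 mm in front of the face, 58 mm above the table
- hasp_grip (a point): centre of the hasp's raised thumb grip (20 mm along the arm, 24 mm wide, standing 18 mm above the arm), moving with the hasp. Folded, it lies 55 mm behind and 22 mm above the pivot. The arm is a steel bar 88 mm long, 24 mm wide, 6 mm thick, whose underside is 1.5 mm above the shut lid. Pinch it across its width, fingers pointing down, to swing it
- catch (a joint): safety catch on the lid behind the hasp's end, m: 0 home (its tongue lies over the end of the hasp's arm), 0.020 fully back (hasp free). It slides along the lid, away from the hasp, with about 2 N of friction, and goes home only when the hasp is folded down flat
- catch_grip (a point): middle of the catch's dark steel grip block (26 mm along the slide, 20 mm wide, 24 mm high above the lid), 14 mm above the lid's top, moving with it; its x axis is the way it slides to release (with the lid shut: the case's x)
- fork1_mid (a point): four-tined fork, 160 mm long, 70 g; wooden handle 95 mm long, 20 mm wide, 16 mm thick, steel head about 32 mm wide; this point is in the middle of its length and half-way up (8 mm above what it lies on), in the handle 15 mm from the head's neck, by its centre of mass; x axis: from handle to head, z up. May be absent
- fork2_mid (a point): four-tined fork, 160 mm long, 70 g; wooden handle 95 mm long, 20 mm wide, 16 mm thick, steel head about 32 mm wide; this point is in the middle of its length and half-way up (8 mm above what it lies on), in the handle 15 mm from the head's neck, by its centre of mass; x axis: from handle to head, z up. May be absent
- fork3_mid (a point): four-tined fork, 160 mm long, 70 g; wooden handle 95 mm long, 20 mm wide, 16 mm thick, steel head about 32 mm wide; this point is in the middle of its length and half-way up (8 mm above what it lies on), in the handle 15 mm from the head's neck, by its centre of mass; x axis: from handle to head, z up. May be absent
- spoon1_mid (a point): spoon with an oval bowl, 160 mm long, 70 g; wooden handle 95 mm long, 20 mm wide, 16 mm thick, steel head about 32 mm wide; this point is in the middle of its length and half-way up (8 mm above what it lies on), in the handle 15 mm from the head's neck, by its centre of mass; x axis: from handle to head, z up. May be absent
- spoon2_mid (a point): spoon with an oval bowl, 160 mm long, 70 g; wooden handle 95 mm long, 20 mm wide, 16 mm thick, steel head about 32 mm wide; this point is in the middle of its length and half-way up (8 mm above what it lies on), in the handle 15 mm from the head's neck, by its centre of mass; x axis: from handle to head, z up. May be absent
- mug: white mug, 76 mm wide, 80 mm high; bystander, origin under its centre
- jam: jam jar, 66 mm wide, 90 mm high; bystander, origin under its centre
- flask: steel vacuum flask, 80 mm wide, 290 mm high; bystander, origin under its centre

How it is judged:
By the outcome, as a careful person would: the job done as asked, in the order asked, and still so for the second after the job is handed in, with the robot touching nothing.
Of fork1, fork2, fork3 only 1 to 3 are there at a start; the rules pass over those that are not, and their reading is None.
Of spoon1, spoon2 only 1 to 2 are there at a start; the rules pass over those that are not, and their reading is None.
At some moment in a run one of fork1, fork2, fork3, spoon1, spoon2 may be knocked a few centimetres aside while the robot is not near it.
Once in a run the grip may slacken for a moment while it holds something.
It also fails if it takes over 210 s, if anything falls off the work surface, if the arm or the gripper's body presses on something with over 40 N, if the wrist force passes 120 N, or if a joint passes its speed limit or range.

## Working session

There is one attempt and no reset: what is moved stays moved. The work goes in short steps, Python scripts to look and compute and a tool call to move; the robot and the scene stay as the last step left them, time stands still between calls to the robot, and variables do not carry over. Pictures are saved under pics/ and viewed, about 12 in all and at most 16, crops included, and the job is handed in when it is done.

Besides the shell and the picture viewer there is one more tool, called as a command line: name --argument value ..., lists and objects as JSON in quotes. drive_tool: Moves the arm, as the interface text tells. Its arguments: {"type":"object","properties":{"translation":{"type":"array"},"rot":{"type":"array"},"jaw":{"type":"array"},"squeeze":{"type":"number"}},"required":["translation","rot","jaw"]}

```bash
ls; mkdir -p pics; cat > h.py <<'E'
import numpy as np, cv2
from cell import arm, grab_frame, camera_info, sign_off
from scipy.spatial.transform import Rotation as R
def snap(n,f):
    im,d=grab_frame(n); cv2.imwrite(f'pics/{f}.png',im[:,:,::-1]); np.save(f'pics/{f}.npy',d)
    c=camera_info(n); return im,d,c
def ray(c,u,v):
    T=np.linalg.inv(np.array(c['world_to_cam'])); d=T[:3,:3]@np.array([(u-c['cx'])/c['fx'],(v-c['cy'])/c['fy'],1]); return T[:3,3],d
def onz(c,u,v,z):
    o,d=ray(c,u,v); return o+d*(z-o[2])/d[2]
def cloud(c,d):
    v,u=np.mgrid[:400,:640]; T=np.linalg.inv(np.array(c['world_to_cam']))
    P=np.stack([(u-c['cx'])/c['fx']*d,(v-c['cy'])/c['fy']*d,d],-1); return P@T[:3,:3].T+T[:3,3]
def pix(c,p):
    T=np.array(c['world_to_cam']); q=T[:3,:3]@np.array(p)+T[:3,3]; return c['fx']*q[0]/q[2]+c['cx'],c['fy']*q[1]/q[2]+c['cy']
def st():
    s=arm.read_state(); w,x,y,z=s['tool_rot']; return s,np.array(s['position']),R.from_quat([x,y,z,w])
E
python3 - <<'E'
from h import *
s,p,r=st(); print(s, arm.grasp_offset); print(r.as_matrix().round(3))
for n in('top','side'):
    im,d,c=snap(n,n+'0'); print(n,c['fx'],np.linalg.inv(c['world_to_cam']).round(3).tolist())
E
```

```text
pics
{'t': 0.0, 'joints': array([ 1.15469317e+00,  2.91276906e-01, -1.54094219e-01,  1.12673924e+00,
       -6.93062683e-06,  1.43153701e+00]), 'qd': array([ 0.00033495,  0.00136171, -0.0004549 , -0.00053279, -0.00026216,
       -0.00062239]), 'tau': array([ 6.90648794e-04, -5.37141788e+01,  3.31363285e+01,  1.60252175e-02,
       -1.70723911e-04, -6.71769882e-06]), 'position': array([0.14329243, 0.50461057, 0.23074606]), 'tool_rot': array([-0.5639795 ,  0.56443553,  0.42582246, -0.42663204]), 'wrist_force': array([ 0.54321165,  0.03341747, -0.20112355]), 'wrist_torque': array([ 0.01117353, -0.00325878,  0.01470144]), 'finger_gap': 0.08534419948222761} 0.0187
[[ 0.273 -0.001 -0.962]
 [ 0.962 -0.001  0.273]
 [-0.001 -1.     0.   ]]
top 486.16573016741154 [[-0.003, -0.981, 0.193, 0.268], [-1.0, -0.001, -0.019, 0.017], [0.019, -0.193, -0.981, 1.675], [0.0, 0.0, 0.0, 1.0]]
side 518.5117968934485 [[0.822, -0.32, 0.472, -0.192], [-0.57, -0.485, 0.663, -1.061], [0.017, -0.814, -0.581, 1.036], [0.0, 0.0, 0.0, 1.0]]
```

View pics/top0.png

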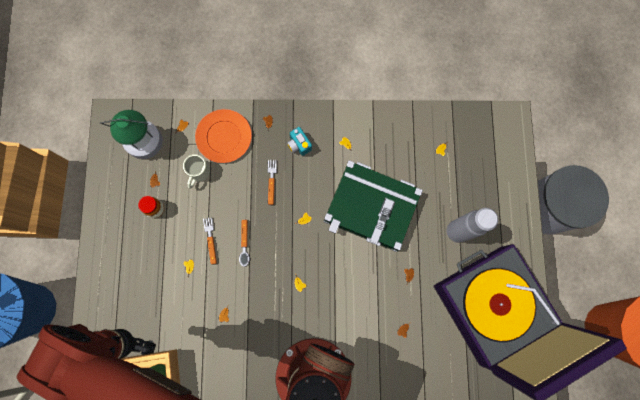

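View pics/side0.png

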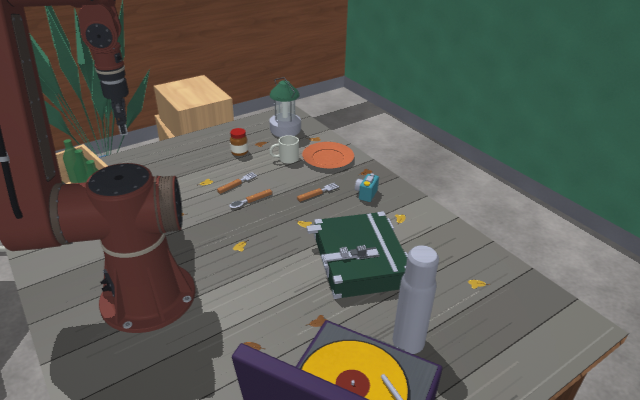

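The top view shows two forks, centred about (272,182) and (209,240), and one spoon about (244,242). The case is centred about (375,205) and turned, with its hasp side lower left, the hasp at about (380,225) and the lift tab at (333,226). The flask is beside the case. The side view agrees. I'll measure next.

```bash
python3 - <<'E'
from h import *
T={}
for n in('top','side'):
    im=cv2.imread(f'pics/{n}0.png'); d=np.load(f'pics/{n}0.npy'); c=camera_info(n); P=cloud(c,d)
    print(n,'table z',np.median(P[...,2][(abs(P[...,0]-.4)<.1)&(abs(P[...,1]-.05)<.03)]))
    hsv=cv2.cvtColor(im,cv2.COLOR_BGR2HSV)
    g=(hsv[...,0]>55)&(hsv[...,0]<90)&(hsv[...,1]>120)&(P[...,2]>.058)&(P[...,2]<.073)&(abs(P[...,0]-.5)<.2)&(abs(P[...,1]+.15)<.25)
    z=P[...,2][g]; print('lid z',np.median(z),g.sum())
    box=(P[...,2]>.045)&(P[...,2]<.075)&(abs(P[...,0]-.45)<.22)&(abs(P[...,1]+.12)<.2)
    k,lab,stt,cen=cv2.connectedComponentsWithStats(box.astype(np.uint8)); i=1+np.argmax(stt[1:,4])
    pts=P[...,:2][lab==i].astype(np.float32); r=cv2.minAreaRect(pts); print('rect',r, cv2.boxPoints(r).round(4).tolist())
    hi=(P[...,2]>.078)&(P[...,2]<.12)&(abs(P[...,0]-.45)<.2)&(abs(P[...,1]+.12)<.2)
    k,lab,stt,cen=cv2.connectedComponentsWithStats(hi.astype(np.uint8))
    for i in range(1,k):
        if stt[i,4]>3: print('hi',stt[i],P[lab==i].mean(0).round(4),P[lab==i][:,2].max())
    # orange handles
    o=(hsv[...,0]>4)&(hsv[...,0]<16)&(hsv[...,1]>140)&(hsv[...,2]>90)&(P[...,2]<.05)&(P[...,2]>.005)&(abs(P[...,0]-.35)<.5)
    k,lab,stt,cen=cv2.connectedComponentsWithStats(o.astype(np.uint8))
    for i in range(1,k):
        if 30<stt[i,4]<900:
            v,u=np.nonzero(lab==i); q=np.array([onz(c,a,b,.012)[:2] for a,b in zip(u,v)],np.float32); r=cv2.minAreaRect(q); 
            print('handle',stt[i].tolist(),np.round(r[0],4),np.round(r[1],3),r[2],cv2.boxPoints(r).round(3).tolist())
    cv2.imwrite(f'pics/{n}crop.png',cv2.resize(im[140:270,180:440] if n=='top' else im[120:320,190:450],None,fx=3,fy=3,interpolation=cv2.INTER_CUBIC))
E
```

```text
top table z 0.000616173442844925
lid z 0.06579387113310631 3595
rect ((0.5586339831352234, -0.19259953498840332), (0.27730828523635864, 0.2401559054851532), 73.59715270996094) [[0.4043000042438507, -0.29170000553131104], [0.6347000002861023, -0.359499990940094], [0.7129999995231628, -0.09350000321865082], [0.48260000348091125, -0.025699999183416367]]
hi [380 208  10  14  74] [ 0.5285 -0.2353  0.0875] 0.09648543063207549
hi [375 222  10   8  50] [ 0.4889 -0.2187  0.0896] 0.10074797660495349
handle [268, 178, 6, 27, 144] [0.6219 0.1485] [0.093 0.017] 0.8539547920227051 [[0.574999988079071, 0.15700000524520874], [0.5759999752044678, 0.13899999856948853], [0.6679999828338623, 0.14000000059604645], [0.6679999828338623, 0.15800000727176666]]
handle [241, 220, 6, 27, 136] [0.4745 0.2386] [0.09  0.017] 1.466364860534668 [[0.42899999022483826, 0.2460000067949295], [0.4300000071525574, 0.2290000021457672], [0.5199999809265137, 0.23100000619888306], [0.5189999938011169, 0.24799999594688416]]
handle [207, 237, 10, 27, 152] [0.4164 0.3461] [0.092 0.02 ] 10.844423294067383 [[0.36899998784065247, 0
[... 1290 characters left out ...]
 0.23000000417232513], [0.8539999723434448, 0.42399999499320984], [0.7319999933242798, 0.42500001192092896]]
handle [218, 179, 22, 13, 64] [0.4146 0.3477] [0.089 0.02 ] 11.532357215881348 [[0.36899998784065247, 0.3479999899864197], [0.37299999594688416, 0.32899999618530273], [0.46000000834465027, 0.34700000286102295], [0.4560000002384186, 0.3659999966621399]]
handle [298, 189, 23, 10, 74] [0.6207 0.1472] [0.021 0.087] 89.77672576904297 [[0.5770000219345093, 0.13699999451637268], [0.6639999747276306, 0.13600000739097595], [0.6639999747276306, 0.15800000727176666], [0.5770000219345093, 0.15800000727176666]]
handle [247, 190, 24, 10, 71] [0.4734 0.2389] [0.086 0.017] 1.173487901687622 [[0.4300000071525574, 0.24699999392032623], [0.4309999942779541, 0.2290000021457672], [0.5170000195503235, 0.23100000619888306], [0.515999972820282, 0.24799999594688416]]
  return _methods._mean(a, axis=axis, dtype=dtype,
  ret = ret.dtype.type(ret / rcount)
```

View pics/topcrop.png

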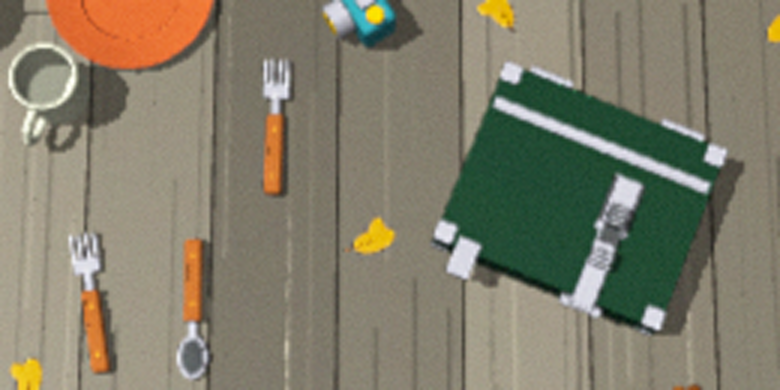

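The crop puts the fork centres at about (277,125) and (89,305) and the spoon at about (193,310). The lid edges slope by about 22°, which disagrees with the rectangle fit's 16° because the tab biases it. I'll refit using the green lid alone.

```bash
python3 - <<'E'
from h import *
for n in('top','side'):
    im=cv2.imread(f'pics/{n}0.png'); d=np.load(f'pics/{n}0.npy'); c=camera_info(n); P=cloud(c,d)
    b,g,r=[im[...,i].astype(int) for i in range(3)]
    X=[onz(c,u,v,.0655) for v in (0,) for u in (0,)]
    near=(abs(P[...,0]-.55)<.22)&(abs(P[...,1]+.19)<.22)
    top=near&(P[...,2]>.0595)&(P[...,2]<.072)
    k,lab,stt,_=cv2.connectedComponentsWithStats(cv2.morphologyEx(top.astype(np.uint8),cv2.MORPH_OPEN,np.ones((9,9)))); 
    i=1+np.argmax(stt[1:,4]); m=(lab==i)
    v,u=np.nonzero(m); q=np.array([onz(c,a,bb,.0655)[:2] for a,bb in zip(u,v)],np.float32)
    rr=cv2.minAreaRect(q); print(n,'lid',rr,'z',np.median(P[m][:,2]))
    w,h=rr[1]; ang=rr[2]-(90 if w>h else 0); print('x-axis ang',ang)
    a=np.radians(ang); C=np.array(rr[0]); Rm=np.array([[np.cos(a),-np.sin(a)],[np.sin(a),np.cos(a)]])
    L=(P[...,:2]-C)@Rm
    # heights above lid in case frame
    hi=near&(P[...,2]>.076)&(P[...,2]<.12)&(abs(L[...,0])<.13)&(abs(L[...,1])<.14)
    k,lab,stt,_=cv2.connectedComponentsWithStats(hi.astype(np.uint8))
    for i in range(1,k):
        if stt[i,4]>5: s=lab==i; print('hi',stt[i,4],'case min',np.percentile(L[s],3,axis=0).round(4),'max',np.percentile(L[s],97,axis=0).round(4),'z',np.percentile(P[s][:,2],90).round(4))
    white=near&(im.min(2)>150)
    s=white&(L[...,0]<-.112)&(L[...,0]>-.15)&(P[...,2]>.03)
    k,lab,stt,_=cv2.connectedComponentsWithStats(s.astype(np.uint8))
    for i in range(1,k):
        if stt[i,4]>5: s=lab==i; print('front',stt[i,4],L[s].min(0).round(4),L[s].max(0).round(4),'mean',L[s].mean(0).round(4),P[s][:,2].mean().round(4))
E
```

```text
Traceback (most recent call last):
ValueError: attempt to get argmax of an empty sequence
```

```bash
cat > lid.py <<'E'
from h import *
for n in('top','side'):
    im=cv2.imread(f'pics/{n}0.png'); d=cv2.medianBlur(np.load(f'pics/{n}0.npy'),5); c=camera_info(n); P=cloud(c,d)
    near=(abs(P[...,0]-.55)<.22)&(abs(P[...,1]+.19)<.22)
    b,g,r=[im[...,i].astype(int) for i in range(3)]
    green=(g>r+15)&(g>b+5)
    top=near&(green|(im.min(2)>140))&(P[...,2]>.055)
    top=cv2.morphologyEx(top.astype(np.uint8),cv2.MORPH_CLOSE,np.ones((5,5)))
    k,lab,stt,_=cv2.connectedComponentsWithStats(cv2.morphologyEx(top,cv2.MORPH_OPEN,np.ones((15,15))))
    i=1+np.argmax(stt[1:,4]); m=(lab==i); print(n,m.sum())
    v,u=np.nonzero(m); q=np.array([onz(c,a,bb,.0655)[:2] for a,bb in zip(u,v)],np.float32)
    rr=cv2.minAreaRect(q); print('lid',rr,'z',np.median(P[m][:,2]))
    w,h=rr[1]; ang=rr[2]-(90 if w>h else 0); print('x-axis ang',ang)
    a=np.radians(ang); C=np.array(rr[0]); Rm=np.array([[np.cos(a),-np.sin(a)],[np.sin(a),np.cos(a)]])
    L=(P[...,:2]-C)@Rm
    hi=near&(P[...,2]>.077)&(P[...,2]<.12)&(abs(L[...,0])<.13)&(abs(L[...,1])<.14)
    k,lab,stt,_=cv2.connectedComponentsWithStats(hi.astype(np.uint8))
    for i in range(1,k):
        if stt[i,4]>5: s=lab==i; print('hi',stt[i,4],'case min',np.percentile(L[s],3,axis=0).round(4),'max',np.percentile(L[s],97,axis=0).round(4),'z',np.percentile(P[s][:,2],90).round(4))
    s=near&(im.min(2)>140)&(L[...,0]<-.112)&(L[...,0]>-.15)&(P[...,2]>.03)
    k,lab,stt,_=cv2.connectedComponentsWithStats(s.astype(np.uint8))
    for i in range(1,k):
        if stt[i,4]>5: s=lab==i; print('front',stt[i,4],L[s].min(0).round(4),L[s].max(0).round(4),'mean',L[s].mean(0).round(4),P[s][:,2].mean().round(4))
E
python3 lid.py
```

```text
top 5069
lid ((0.5615455508232117, -0.20103669166564941), (0.2690252661705017, 0.24129712581634521), 67.46612548828125) z 0.06602206597967109
x-axis ang -22.53387451171875
hi 120 case min [-0.0682 -0.0546] max [-0.0005 -0.035 ] z 0.0901
front 52 [-0.1346  0.0828] [-0.1122  0.1082] mean [-0.1231  0.0957] 0.0664
front 30 [-0.1186 -0.0674] [-0.1122 -0.0237] mean [-0.1152 -0.0444] 0.0635
side 4633
lid ((0.5579743385314941, -0.2072167545557022), (0.2807675898075104, 0.23544159531593323), 65.94230651855469) z 0.0665412415084814
x-axis ang -24.057693481445312
hi 200 case min [-0.0673 -0.0536] max [ 0.0017 -0.0301] z 0.0914
front 43 [-0.1367  0.0866] [-0.113   0.1115] mean [-0.1241  0.0966] 0.0676
front 16 [-0.1166 -0.0524] [-0.1121 -0.0201] mean [-0.1143 -0.0378] 0.0666
```

```bash
cat >> h.py <<'E'
A0=np.radians(-22.5); CC=np.array([.5661,-.2029])
def case(x,y,z): return np.array([CC[0]+x*np.cos(A0)-y*np.sin(A0),CC[1]+x*np.sin(A0)+y*np.cos(A0),z])
def tocase(p): d=np.array(p)[:2]-CC; return np.array([d[0]*np.cos(A0)+d[1]*np.sin(A0),-d[0]*np.sin(A0)+d[1]*np.cos(A0),p[2]])
def yaw(r): m=r.as_matrix(); return np.degrees(np.arctan2(m[1,0],m[0,0]))
def plan(*wps):
    "wps: (pos,yaw deg or None); prints turn about tool y and tool-frame shifts (tool down)"
    s,p,r=st(); y=yaw(r)
    print('t',round(s['t'],2),'pos',p.round(4),'yaw',round(y,1),'case',tocase(p).round(4),'gap',round(s['finger_gap'],4),'tilt',r.as_matrix()[:,1].round(3),'F',np.round(s['wrist_force'],1))
    for q,yy in wps:
        if yy is not None:
            dy=(yy-y+90)%180-90; print(' turn y',round(-dy,1),end=''); y+=dy
        d=np.array(q)-p; c,sn=np.cos(np.radians(y)),np.sin(np.radians(y))
        t=np.array([c*d[0]+sn*d[1],-d[2],-(-sn*d[0]+c*d[1])*-1*-1]) # x=(c,s,0), y=-z, z=x×y
        z=np.cross([c,sn,0],[0,0,-1]); t[2]=z@d
        print(' shift',(t*1000).round(1),'mm rows',int(np.ceil(np.linalg.norm(t)/.038))); p=np.array(q)
E
python3 - <<'E'
from h import *
c=camera_info('wrist'); s,p,r=st(); T=np.linalg.inv(c['world_to_cam']); print(c['fx'],(r.inv().apply(T[:3,3]-p)).round(3),(r.inv().as_matrix()@T[:3,:3]).round(2).tolist())
plan((case(-.05,-.03,.26),67.5))
E
```

```text
296.2316174336404 [-0.001 -0.142  0.073] [[1.0, -0.0, 0.0], [-0.0, -0.29, 0.96], [-0.0, -0.96, -0.29]]
t 0.1 pos [0.1433 0.5047 0.2308] yaw 74.1 case [-0.6614  0.4919  0.2308] gap 0.0857 tilt [-0.    -0.001 -1.   ] F [-1.  -0.3 -1.1]
 turn y 6.6 shift [-521.9  -29.2 -611.4] mm rows 22
```

drive_tool --translation '[[0, 0, 0], [-0.0218, -0.0012, -0.0255], [-0.0218, -0.0012, -0.0255], [-0.0218, -0.0012, -0.0255], [-0.0218, -0.0012, -0.0255], [-0.0218, -0.0012, -0.0255], [-0.0218, -0.0012, -0.0255], [-0.0218, -0.0012, -0.0255], [-0.0218, -0.0012, -0.0255], [-0.0218, -0.0012, -0.0255], [-0.0218, -0.0012, -0.0255], [-0.0218, -0.0012, -0.0255], [-0.0218, -0.0012, -0.0255]]' --rot '[[0, 6.6, 0], [0, 0, 0], [0, 0, 0], [0, 0, 0], [0, 0, 0], [0, 0, 0], [0, 0, 0], [0, 0, 0], [0, 0, 0], [0, 0, 0], [0, 0, 0], [0, 0, 0], [0, 0, 0]]' --jaw '[0.085, 0.085, 0.085, 0.085, 0.085, 0.085, 0.085, 0.085, 0.085, 0.085, 0.085, 0.085, 0.085]' --squeeze 40

```text
t: 1.18
position: [0.3265, 0.1448, 0.2457]
tool_rot: [-0.588, 0.588, 0.393, -0.393]
wrist_force: [1.0, 0.3, -0.2]
finger_gap: 0.0853
```

drive_tool --translation '[[-0.0218, -0.0012, -0.0255], [-0.0218, -0.0012, -0.0255], [-0.0218, -0.0012, -0.0255], [-0.0218, -0.0012, -0.0255], [-0.0218, -0.0012, -0.0255], [-0.0218, -0.0012, -0.0255], [-0.0218, -0.0012, -0.0255], [-0.0218, -0.0012, -0.0255], [-0.0218, -0.0012, -0.0255], [-0.0218, -0.0012, -0.0255], [-0.0218, -0.0012, -0.0255], [-0.0218, -0.0012, -0.0255], [0, 0, 0], [0, 0, 0]]' --rot '[[0, 0, 0], [0, 0, 0], [0, 0, 0], [0, 0, 0], [0, 0, 0], [0, 0, 0], [0, 0, 0], [0, 0, 0], [0, 0, 0], [0, 0, 0], [0, 0, 0], [0, 0, 0], [0, 0, 0], [0, 0, 0]]' --jaw '[0.085, 0.085, 0.085, 0.085, 0.085, 0.085, 0.085, 0.085, 0.085, 0.085, 0.085, 0.085, 0.085, 0.085]'

```text
t: 2.35
position: [0.5092, -0.2135, 0.2591]
tool_rot: [0.589, -0.588, -0.392, 0.393]
wrist_force: [-0.6, 0.5, -0.2]
finger_gap: 0.085
```

```bash
python3 - <<'E'
from h import *
plan(); im,d,c=snap('wrist','w1'); im2,_,_=snap('top','top1')
# draw case-frame grid ticks for check
v=im[:,:,::-1].copy()
for x,y,z,col in[(-.118,-.0445,.058,(0,0,255)),(-.063,-.0445,.088,(0,255,255)),(-.019,-.0445,.0895,(255,0,255)),(-.127,.096,.067,(255,0,0)),(-.11,.135,.0655,(0,255,0)),(-.11,-.135,.0655,(0,255,0)),(.11,.135,.0655,(0,255,0)),(.11,-.135,.0655,(0,255,0))]:
    a,b=pix(c,case(x,y,z)); cv2.circle(v,(int(a),int(b)),3,col,1); print((x,y),round(a),round(b))
cv2.imwrite('pics/w1m.png',v)
E
```

```text
t 2.35 pos [ 0.5092 -0.2135  0.2591] yaw 67.4 case [-0.0485 -0.0316  0.2591] gap 0.085 tilt [-0.001  0.001 -1.   ] F [-0.6  0.5 -0.2]
(-0.118, -0.0445) 311 123
(-0.063, -0.0445) 311 176
(-0.019, -0.0445) 311 216
(-0.127, 0.096) 442 114
(-0.11, 0.135) 475 130
(-0.11, -0.135) 229 130
(0.11, 0.135) 450 303
(0.11, -0.135) 244 304
```

View pics/w1m.png

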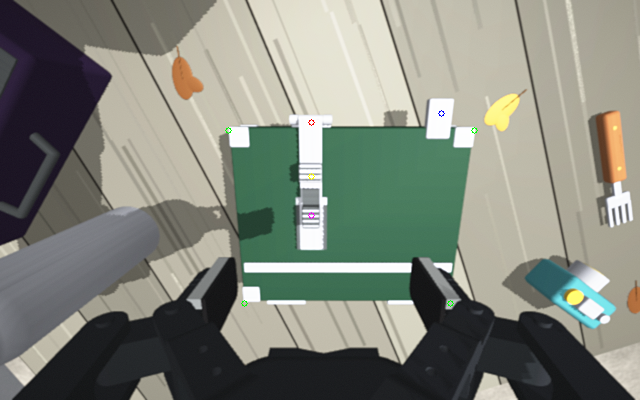

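The wrist view matches my projected case frame within 1–2 px. The hasp pivot is at (311,123), its grip at (311,176), the catch block top at (311,216) and the tab at (440,116). The flask is at left and clear of the case.

```bash
python3 - <<'E'
from h import *
plan((case(-.014,-.0445,.12),67.5),(case(-.014,-.0445,.072),None))
E
```

```text
t 2.45 pos [ 0.5086 -0.2117  0.2596] yaw 67.5 case [-0.0498 -0.0301  0.2596] gap 0.0849 tilt [-0.001  0.001 -1.   ] F [-0.3  1.1  1.1]
 turn y 0.0 shift [-14.4 139.6 -35.8] mm rows 4
 shift [ 0. 48.  0.] mm rows 2
```

drive_tool --translation '[[-0.0029, 0.028, -0.0072], [-0.0029, 0.028, -0.0072], [-0.0029, 0.028, -0.0072], [-0.0029, 0.028, -0.0072], [-0.0028, 0.0276, -0.007], [0, 0.016, 0], [0, 0.016, 0], [0, 0.016, 0], [0, 0, 0], [0, 0, 0], [0, 0, 0], [0, 0, 0], [0, 0, 0], [0, 0, 0]]' --rot '[[0, 0, 0], [0, 0, 0], [0, 0, 0], [0, 0, 0], [0, 0, 0], [0, 0, 0], [0, 0, 0], [0, 0, 0], [0, 0, 0], [0, 0, 0], [0, 0, 0], [0, 0, 0], [0, 0, 0], [0, 0, 0]]' --jaw '[0.06, 0.06, 0.06, 0.06, 0.06, 0.06, 0.06, 0.06, 0.06, 0, 0, 0, 0, 0]' --squeeze 30

```text
t: 3.62
position: [0.5372, -0.2407, 0.0742]
tool_rot: [-0.587, 0.589, 0.393, -0.393]
wrist_force: [-2.8, -3.2, 5.9]
finger_gap: 0.0191
```

```bash
python3 - <<'E'
from h import *
plan()
E
```

```text
t 3.62 pos [ 0.5372 -0.2407  0.0742] yaw 67.5 case [-0.0122 -0.046   0.0742] gap 0.0191 tilt [ 0.001 -0.003 -1.   ] F [-2.8 -3.2  5.9]
```

drive_tool --translation '[[0, 0, -0.004], [0, 0, -0.004], [0, 0, -0.004], [0, 0, -0.004], [0, 0, -0.004], [0, 0, -0.002], [0, 0, 0], [0, 0, 0]]' --rot '[[0, 0, 0], [0, 0, 0], [0, 0, 0], [0, 0, 0], [0, 0, 0], [0, 0, 0], [0, 0, 0], [0, 0, 0]]' --jaw '[0, 0, 0, 0, 0, 0, 0, 0]'

```text
t: 4.28
position: [0.5556, -0.2484, 0.0741]
tool_rot: [-0.588, 0.588, 0.392, -0.394]
wrist_force: [-10.8, -2.0, 12.3]
finger_gap: 0.0189
```

```bash
python3 - <<'E'
from h import *
plan((case(-.063,-.0445,.13),67.5),(case(-.063,-.0445,.074),67.5))
E
```

```text
t 4.28 pos [ 0.5556 -0.2484  0.0741] yaw 67.5 case [ 0.0077 -0.046   0.0741] gap 0.0189 tilt [-0.002 -0.002 -1.   ] F [-10.8  -2.   12.3]
 turn y -0.0 shift [  1.5 -55.9  70.7] mm rows 3
 turn y -0.0 shift [ 0. 56.  0.] mm rows 2
```

Catch moved 20 mm and is against its stop. Next the hasp grip.

drive_tool --translation '[[0, 0, 0], [0, 0, 0], [0, 0, 0], [0, -0.019, 0], [0, -0.019, 0], [0.0005, -0.018, 0.0177], [0.0005, 0, 0.0177], [0.0005, 0.018, 0.0177], [0, 0.019, 0.0177], [0, 0.019, 0], [0, 0, 0], [0, 0, 0], [0, 0, 0], [0, 0, 0], [0, 0, 0]]' --rot '[[0, 0, 0], [0, 0, 0], [0, 0, 0], [0, 0, 0], [0, 0, 0], [0, 0, 0], [0, 0, 0], [0, 0, 0], [0, 0, 0], [0, 0, 0], [0, 0, 0], [0, 0, 0], [0, 0, 0], [0, 0, 0], [0, 0, 0]]' --jaw '[0.06, 0.06, 0.06, 0.06, 0.06, 0.06, 0.06, 0.06, 0.06, 0.06, 0.06, 0, 0, 0, 0]' --squeeze 25

```text
t: 5.53
position: [0.493, -0.2219, 0.0741]
tool_rot: [-0.586, 0.59, 0.392, -0.394]
wrist_force: [-6.1, -9.0, 4.4]
finger_gap: 0.0236
```

```bash
python3 - <<'E'
from h import *
plan()
r=np.hypot(.055,.022); a0=np.arctan2(.022,.055); th=a0+np.linspace(0,1.96,19)
x=r*np.cos(th); z=r*np.sin(th)
print(np.c_[-np.diff(z),-np.diff(x)].round(4).tolist())
E
```

```text
t 5.53 pos [ 0.493  -0.2219  0.0741] yaw 67.5 case [-0.0603 -0.0456  0.0741] gap 0.0236 tilt [ 0.001 -0.005 -1.   ] F [-6.1 -9.   4.4]
[[-0.0058, 0.0027], [-0.0055, 0.0033], [-0.0051, 0.0039], [-0.0047, 0.0044], [-0.0042, 0.0049], [-0.0036, 0.0054], [-0.003, 0.0057], [-0.0024, 0.006], [-0.0017, 0.0062], [-0.001, 0.0064], [-0.0003, 0.0064], [0.0004, 0.0064], [0.0011, 0.0064], [0.0018, 0.0062], [0.0024, 0.006], [0.0031, 0.0057], [0.0037, 0.0053], [0.0042, 0.0049]]
```

drive_tool --translation '[[-0.001, -0.0058, 0.0027], [0, -0.0055, 0.0033], [0, -0.0051, 0.0039], [0, -0.0047, 0.0044], [0, -0.0042, 0.0049], [0, -0.0036, 0.0054], [0, -0.003, 0.0057], [0, -0.0024, 0.006], [0, -0.0017, 0.0062], [0, -0.001, 0.0064], [0, -0.0003, 0.0064], [0, 0.0004, 0.0064], [0, 0.0011, 0.0064], [0, 0.0018, 0.0062], [0, 0.0024, 0.006], [0, 0.0031, 0.0057], [0, 0.0037, 0.0053], [0, 0.004, 0.0047], [0, 0, 0]]' --rot '[[0, 0, 0], [0, 0, 0], [0, 0, 0], [0, 0, 0], [0, 0, 0], [0, 0, 0], [0, 0, 0], [0, 0, 0], [0, 0, 0], [0, 0, 0], [0, 0, 0], [0, 0, 0], [0, 0, 0], [0, 0, 0], [0, 0, 0], [0, 0, 0], [0, 0, 0], [0, 0, 0], [0, 0, 0]]' --jaw '[0, 0, 0, 0, 0, 0, 0, 0, 0, 0, 0, 0, 0, 0, 0, 0, 0, 0, 0]'

```text
t: 7.12
position: [0.4038, -0.185, 0.0951]
tool_rot: [-0.586, 0.589, 0.393, -0.393]
wrist_force: [-5.0, -2.4, 14.4]
finger_gap: 0.0233
```

```bash
python3 - <<'E'
from h import *
plan((case(-.16,-.046,.2),None),(case(-.127,.0945,.2),67.5),(case(-.127,.0945,.052),None))
E
```

```text
t 7.12 pos [ 0.4038 -0.185   0.0951] yaw 67.5 case [-0.1568 -0.0456  0.0951] gap 0.0233 tilt [ 0.002 -0.004 -1.   ] F [-5.  -2.4 14.4]
 shift [  -0.4 -104.9    3.2] mm rows 3
 turn y 0.0 shift [140.5  -0.  -33. ] mm rows 4
 shift [  0. 148.   0.] mm rows 4
```

drive_tool --translation '[[0, 0, 0], [0, 0, 0], [0, -0.035, 0], [0, -0.035, 0], [0, -0.035, 0], [0.0281, 0, -0.0066], [0.0281, 0, -0.0066], [0.0281, 0, -0.0066], [0.0281, 0, -0.0066], [0.0281, 0, -0.0066], [0, 0.036, 0], [0, 0.036, 0], [0, 0.036, 0], [0, 0.02, 0], [0, 0.02, 0], [0, 0, 0]]' --rot '[[0, 0, 0], [0, 0, 0], [0, 0, 0], [0, 0, 0], [0, 0, 0], [0, 0, 0], [0, 0, 0], [0, 0, 0], [0, 0, 0], [0, 0, 0], [0, 0, 0], [0, 0, 0], [0, 0, 0], [0, 0, 0], [0, 0, 0], [0, 0, 0]]' --jaw '[0.06, 0.06, 0.06, 0.06, 0.06, 0.06, 0.06, 0.06, 0.06, 0.06, 0.06, 0.06, 0.06, 0.06, 0.06, 0.06]'

```text
t: 8.45
position: [0.4852, -0.0654, 0.0473]
tool_rot: [0.589, -0.586, -0.392, 0.394]
wrist_force: [-1.2, -0.7, -0.7]
finger_gap: 0.0599
```

```bash
python3 - <<'E'
from h import *
plan((case(-.127,.0945,.0525),67.5))
im,d,c=snap('side','side1'); snap('top','top2')
cv2.imwrite('pics/a1.png',cv2.resize(im[150:330,250:450,::-1],None,fx=3,fy=3))
r=np.hypot(.237,.005); a0=np.arctan2(.005,.237); th=a0+np.linspace(0,1.65,29)
x=-r*np.cos(th); z=r*np.sin(th)
print(np.c_[-np.diff(z),-np.diff(x)].round(4).tolist())
E
```

```text
t 8.45 pos [ 0.4852 -0.0654  0.0473] yaw 67.6 case [-0.1274  0.096   0.0473] gap 0.0599 tilt [-0.005  0.002 -1.   ] F [-1.2 -0.7 -0.7]
 turn y 0.1 shift [-1.5 -5.2 -0.4] mm rows 1
[[-0.0139, -0.0007], [-0.0139, -0.0015], [-0.0138, -0.0023], [-0.0136, -0.0031], [-0.0134, -0.0039], [-0.0131, -0.0047], [-0.0128, -0.0055], [-0.0125, -0.0062], [-0.0121, -0.007], [-0.0117, -0.0077], [-0.0112, -0.0083], [-0.0107, -0.009], [-0.0101, -0.0096], [-0.0096, -0.0102], [-0.0089, -0.0107], [-0.0083, -0.0112], [-0.0076, -0.0117], [-0.0069, -0.0121], [-0.0062, -0.0125], [-0.0054, -0.0129], [-0.0047, -0.0132], [-0.0039, -0.0134], [-0.0031, -0.0136], [-0.0023, -0.0138], [-0.0015, -0.0139], [-0.0007, -0.014], [0.0002, -0.014], [0.001, -0.0139]]
```

View pics/a1.png

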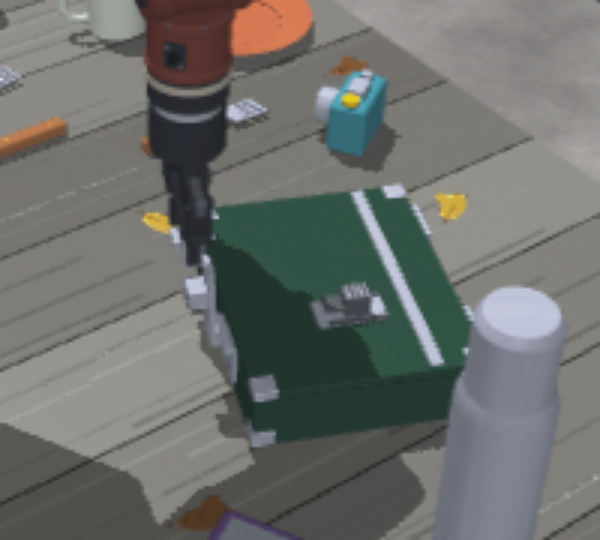

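The crop shows the hasp leaning forward at (205,300) with the lid free, the catch back at (350,305) and the gripper over the tab at (190,250). Next I pinch the tab and swing the lid.

drive_tool --translation '[[-0.0015, -0.005, 0], [0, 0, 0], [0, 0, 0], [0, 0, 0], [0, 0, 0], [0, -0.0139, -0.0007], [0, -0.0139, -0.0015], [0, -0.0138, -0.0023], [0, -0.0136, -0.0031], [0, -0.0134, -0.0039], [0, -0.0131, -0.0047], [0, -0.0128, -0.0055], [0, -0.0125, -0.0062]]' --rot '[[0, 0, 0], [0, 0, 0], [0, 0, 0], [0, 0, 0], [0, 0, 0], [0, 0, 0], [0, 0, 0], [0, 0, 0], [0, 0, 0], [0, 0, 0], [0, 0, 0], [0, 0, 0], [0, 0, 0]]' --jaw '[0.06, 0, 0, 0, 0, 0, 0, 0, 0, 0, 0, 0, 0]' --squeeze 30

```text
t: 9.63
position: [0.5135, -0.0793, 0.1632]
tool_rot: [-0.587, 0.589, 0.393, -0.393]
wrist_force: [6.2, -5.7, -8.4]
finger_gap: 0.0252
```

drive_tool --translation '[[0, -0.0121, -0.007], [0, -0.0117, -0.0077], [0, -0.0112, -0.0083], [0, -0.0107, -0.009], [0, -0.0101, -0.0096], [0, -0.0096, -0.0102], [0, -0.0089, -0.0107], [0, -0.0083, -0.0112], [0, -0.0076, -0.0117], [0, -0.0069, -0.0121]]' --rot '[[0, 0, 0], [0, 0, 0], [0, 0, 0], [0, 0, 0], [0, 0, 0], [0, 0, 0], [0, 0, 0], [0, 0, 0], [0, 0, 0], [0, 0, 0]]' --jaw '[0, 0, 0, 0, 0, 0, 0, 0, 0, 0]'

```text
t: 10.47
position: [0.6021, -0.1162, 0.2593]
tool_rot: [0.588, -0.588, -0.392, 0.394]
wrist_force: [-0.4, -2.9, -6.6]
finger_gap: 0.0251
```

```bash
python3 - <<'E'
from h import *
plan((case(.129,.0945,.284),67.5))
E
```

```text
t 10.47 pos [ 0.6021 -0.1162  0.2593] yaw 67.5 case [0.     0.0939 0.2593] gap 0.0251 tilt [-0.002 -0.001 -1.   ] F [-0.4 -2.9 -6.6]
 turn y 0.0 shift [   0.6  -24.7 -129. ] mm rows 4
```

drive_tool --translation '[[0, -0.0062, -0.0125], [0, -0.0054, -0.0129], [0, -0.0047, -0.0132], [0, -0.0039, -0.0134], [0, -0.0031, -0.0136], [0, -0.0023, -0.0138], [0, -0.0015, -0.0139], [0, -0.0007, -0.014], [0, 0.0002, -0.014], [0, 0.001, -0.0139], [0, 0, 0], [0, 0, 0]]' --rot '[[0, 0, 0], [0, 0, 0], [0, 0, 0], [0, 0, 0], [0, 0, 0], [0, 0, 0], [0, 0, 0], [0, 0, 0], [0, 0, 0], [0, 0, 0], [0, 0, 0], [0, 0, 0]]' --jaw '[0, 0, 0, 0, 0, 0, 0, 0, 0, 0, 0, 0]'

```text
t: 11.47
position: [0.7278, -0.1685, 0.2858]
tool_rot: [-0.588, 0.588, 0.392, -0.393]
wrist_force: [-1.5, -4.4, 0.1]
finger_gap: 0.0242
```

drive_tool --translation '[[0, 0, 0], [0, 0, 0], [0, -0.02, 0], [0, -0.02, 0], [0, -0.02, 0.02], [0, 0, 0.035], [0, 0, 0.035], [0, 0, 0.035], [0, 0, 0.035], [0, 0, 0.035]]' --rot '[[0, 0, 0], [0, 0, 0], [0, 0, 0], [0, 0, 0], [0, 0, 0], [0, 0, 0], [0, 0, 0], [0, 0, 0], [0, 0, 0], [0, 0, 0]]' --jaw '[0.07, 0.07, 0.07, 0.07, 0.07, 0.07, 0.07, 0.07, 0.07, 0.07]'

```text
t: 12.3
position: [0.5573, -0.0962, 0.3469]
tool_rot: [0.588, -0.588, -0.393, 0.393]
wrist_force: [0.8, 1.0, 1.6]
finger_gap: 0.0703
```

```bash
python3 - <<'E'
from h import *
plan()
im,d,c=snap('top','top3'); i2,d2,c2=snap('side','side3')
v=np.vstack([cv2.resize(im[120:290,140:440],(600,340)),cv2.resize(i2[120:320,200:460],(338,260)).repeat(1,0) if 0 else cv2.copyMakeBorder(cv2.resize(i2[100:330,200:460],(294,260)),0,0,0,306,cv2.BORDER_CONSTANT)])
cv2.imwrite('pics/b1.png',v[:,:,::-1])
E
```

```text
t 12.3 pos [ 0.5573 -0.0962  0.3469] yaw 67.6 case [-0.049   0.0952  0.3469] gap 0.0703 tilt [ 0.001  0.001 -1.   ] F [0.8 1.  1.6]
```

View pics/b1.png

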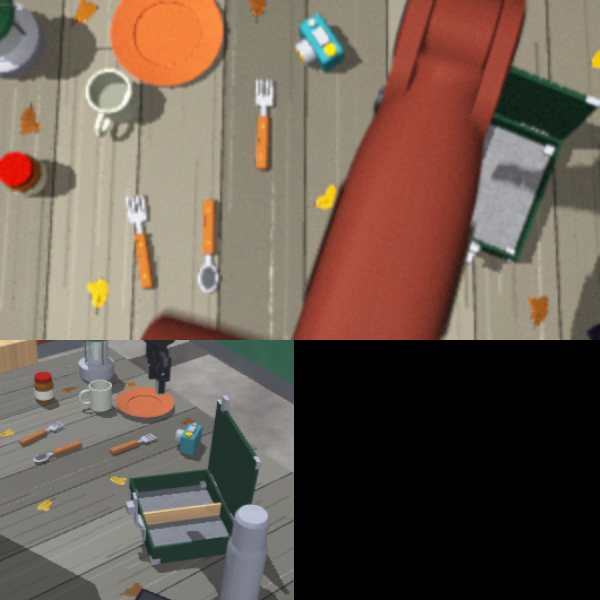

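The top view shows two forks, (263,125) and (138,240), and one spoon, (208,245), all where they were. The lower picture shows the lid upright with both bays empty. I'll measure the items again, check that none were hidden, and plan the first pick.

```bash
cat > items.py <<'E'
from h import *
def find(n,im,d,c):
    b,g,r=[im[...,i].astype(int) for i in (2,1,0)]; P=cloud(c,cv2.medianBlur(d,3))
    hsv=cv2.cvtColor(im,cv2.COLOR_RGB2HSV)
    o=(hsv[...,0]>4)&(hsv[...,0]<16)&(hsv[...,1]>140)&(hsv[...,2]>60)&(P[...,2]<.12)&(P[...,0]>-.1)&(P[...,0]<.95)&(abs(P[...,1])<.65)
    k,lab,stt,_=cv2.connectedComponentsWithStats(o.astype(np.uint8)); out=[]
    for i in range(1,k):
        if stt[i,4]<25: continue
        z=np.median(P[lab==i][:,2])
        v,u=np.nonzero(lab==i); q=np.array([onz(c,a,bb,.012)[:2] for a,bb in zip(u,v)],np.float32); rr=cv2.minAreaRect(q)
        L=max(rr[1]);W=min(rr[1])
        if L<.06 or L>.11 or W>.035: 
            if L<.2: print(n,'  other',np.round(rr[0],3),np.round(rr[1],3),round(z,3)); 
            continue
        bx=cv2.boxPoints(rr); e=bx[1]-bx[0] if np.linalg.norm(bx[1]-bx[0])>np.linalg.norm(bx[2]-bx[1]) else bx[2]-bx[1]
        ang=np.degrees(np.arctan2(e[1],e[0])); ang=(ang+90)%180-90
        a=np.radians(ang); dirv=np.array([np.cos(a),np.sin(a)]); C=np.array(rr[0])
        # head side: brightness of grey pixels beyond ends
        def grey(s):
            t=0
            for f in np.arange(.055,.115,.004):
                x,y=pix(c,[*(C+s*f*dirv),.008]); px=im[int(round(y)),int(round(x))].astype(int); t+=px.min()
            return t
        s=1 if grey(1)>grey(-1) else -1
        print(n,'handle',C.round(4),'LxW',round(L,3),round(W,3),'z',round(z,3),'ang',round(ang,1),'head',s,'mid',(C+s*.0325*dirv).round(4),'case',tocase([*(C+s*.0325*dirv),z]).round(3))
if __name__=='__main__':
    for n in('top','side'):
        im,d=grab_frame(n); find(n,im,d,camera_info(n))
E
python3 items.py; python3 -c "
from h import *
plan((np.array([.6535,.1485,.15]),90.8),(np.array([.6535,.1485,.004]),None))"
```

```text
top   other [0.824 0.32 ] [0.199 0.195] 0.011
top   other [0.878 0.159] [0.042 0.031] 0.002
top   other [0.659 0.556] [0.043 0.03 ] 0.002
top handle [0.6219 0.1468] LxW 0.093 0.021 z 0.015 ang 0.8 head 1 mid [0.6544 0.1472] case [-0.052  0.357  0.015]
top   other [0.564 0.553] [0.043 0.062] 0.065
top handle [0.4746 0.2365] LxW 0.09 0.019 z 0.015 ang -1.1 head -1 mid [0.4421 0.2372] case [-0.283  0.359  0.015]
top handle [0.4165 0.3459] LxW 0.092 0.021 z 0.015 ang 10.2 head 1 mid [0.4485 0.3516] case [-0.321  0.467  0.015]
top   other [ 0.331 -0.324] [0.031 0.04 ] 0.001
top   other [ 0.152 -0.298] [0.03  0.042] 0.0
side   other [0.588 0.616] [0.065 0.063] 0.063
side   other [0.828 0.328] [0.187 0.192] 0.01
side   other [0.87  0.147] [0.038 0.025] 0.002
side handle [0.4152 0.3487] LxW 0.088 0.016 z 0.016 ang 9.9 head 1 mid [0.4472 0.3543] case [-0.323  0.469  0.016]
side handle [0.6207 0.1488] LxW 0.087 0.018 z 0.017 ang -2.0 head 1 mid [0.6532 0.1476] case [-0.054  0.357  0.017]
side handle [0.4733 0.24  ] LxW 0.086 0.016 z 0.016 ang -0.4 head 1 mid [0.5058 0.2398] case [-0.225  0.386  0.016]
side   other [ 0.326 -0.335] [0.039 0.023] 0.002
t 12.5 pos [ 0.5589 -0.0968  0.3479] yaw 67.6 case [-0.0472  0.0952  0.3479] gap 0.07 tilt [ 0.002  0.    -1.   ] F [-0.4 -0.4 -0. ]
 turn y -23.2 shift [244.  197.9 -98. ] mm rows 9
 shift [  0. 146.   0.] mm rows 4
```

drive_tool --translation '[[0, 0, 0], [0, 0, 0], [0, 0, 0], [0, 0, 0], [0.0271, 0.022, -0.0109], [0.0271, 0.022, -0.0109], [0.0271, 0.022, -0.0109], [0.0271, 0.022, -0.0109], [0.0271, 0.022, -0.0109], [0.0271, 0.022, -0.0109], [0.0271, 0.022, -0.0109], [0.0271, 0.022, -0.0109], [0.0271, 0.022, -0.0109], [0, 0.036, 0], [0, 0.036, 0], [0, 0.025, 0], [0, 0, 0]]' --rot '[[0, -5.8, 0], [0, -5.8, 0], [0, -5.8, 0], [0, -5.8, 0], [0, 0, 0], [0, 0, 0], [0, 0, 0], [0, 0, 0], [0, 0, 0], [0, 0, 0], [0, 0, 0], [0, 0, 0], [0, 0, 0], [0, 0, 0], [0, 0, 0], [0, 0, 0], [0, 0, 0]]' --jaw '[0.045, 0.045, 0.045, 0.045, 0.045, 0.045, 0.045, 0.045, 0.045, 0.045, 0.045, 0.045, 0.045, 0.045, 0.045, 0.045, 0.045]' --squeeze 50

```text
t: 13.92
position: [0.6518, 0.1474, 0.0453]
tool_rot: [0.499, -0.495, -0.501, 0.506]
wrist_force: [-0.9, 0.7, -1.3]
finger_gap: 0.0451
```

```bash
cat > wl.py <<'E'
from h import *
import sys
s,p,r=st(); im,d,c=snap('wrist',sys.argv[1])
hsv=cv2.cvtColor(im,cv2.COLOR_RGB2HSV); o=(hsv[...,0]>4)&(hsv[...,0]<18)&(hsv[...,1]>130)&(hsv[...,2]>60)
k,lab,stt,_=cv2.connectedComponentsWithStats(o.astype(np.uint8))
for i in range(1,k):
    if stt[i,4]<300: continue
    v,u=np.nonzero(lab==i); q=np.array([onz(c,a,b,.016)[:2] for a,b in zip(u,v)],np.float32); rr=cv2.minAreaRect(q); print(np.round(rr[0],4),np.round(rr[1],3),round(rr[2],1),'px',stt[i].tolist())
plan(*[(np.array(eval(a)),None) for a in sys.argv[2:]])
E
python3 wl.py w2 "[.6535,.1475,.004]"
```

```text
[0.6218 0.1467] [0.019 0.094] 88.9 px [307, 109, 37, 153, 3755]
[0.7465 0.3503] [0.102 0.039] 53.3 px [535, 338, 105, 62, 3914]
[0.7785 0.247 ] [0.025 0.018] 39.0 px [440, 379, 33, 21, 392]
t 13.97 pos [0.6533 0.1474 0.0487] yaw 90.7 case [-0.0535  0.357   0.0487] gap 0.0449 tilt [-0.005 -0.    -1.   ] F [-0.3  0.1  0.7]
 shift [ 0.1 44.7 -0.2] mm rows 2
```

drive_tool --translation '[[0, 0.0225, 0], [0, 0.0225, 0], [0, 0, 0], [0, 0, 0], [0, 0, 0], [0, 0, 0], [0, 0, 0], [0, 0, 0]]' --rot '[[0, 0, 0], [0, 0, 0], [0, 0, 0], [0, 0, 0], [0, 0, 0], [0, 0, 0], [0, 0, 0], [0, 0, 0]]' --jaw '[0.045, 0.045, 0.045, 0.01, 0.01, 0.01, 0.01, 0.01]' --squeeze 50

```text
t: 14.63
position: [0.6566, 0.1477, 0.0094]
tool_rot: [-0.496, 0.498, 0.504, -0.502]
wrist_force: [0.2, -0.5, 7.6]
finger_gap: 0.018
```

drive_tool --translation '[[0, -0.015, 0], [0, -0.025, 0], [0, -0.03, 0], [0, -0.03, 0], [0, 0, 0], [0, 0, 0], [0, 0, 0], [0, 0, 0]]' --rot '[[0, 0, 0], [0, 0, 0], [0, 0, 0], [0, 0, 0], [0, 5.8, 0], [0, 5.8, 0], [0, 5.8, 0], [0, 5.8, 0]]' --jaw '[0.01, 0.01, 0.01, 0.01, 0.01, 0.01, 0.01, 0.01]'

```text
t: 15.3
position: [0.6551, 0.1476, 0.1085]
tool_rot: [-0.588, 0.589, 0.392, -0.391]
wrist_force: [0.8, 0.2, -0.7]
finger_gap: 0.0181
```

```bash
python3 - <<'E'
from h import *
plan((case(-.01,.092,.105),67.5),(case(-.01,.092,.012),None))
E
```

```text
t 15.3 pos [0.6551 0.1476 0.1085] yaw 67.3 case [-0.0519  0.3579  0.1085] gap 0.0181 tilt [ 0.002  0.    -1.   ] F [ 0.8  0.2 -0.7]
 turn y -0.2 shift [-265.9    3.5  -41.9] mm rows 8
 shift [ 0. 93.  0.] mm rows 3
```

drive_tool --translation '[[-0.015, 0, -0.0025], [-0.0265, 0, -0.0042], [-0.0265, 0, -0.0042], [-0.0265, 0, -0.0042], [-0.0265, 0, -0.0042], [-0.0265, 0, -0.0042], [-0.0265, 0, -0.0042], [-0.0265, 0, -0.0042], [-0.0265, 0, -0.0042], [-0.0265, 0, -0.0042], [-0.0125, 0, -0.0019], [0, 0, 0]]' --rot '[[0, 0, 0], [0, 0, 0], [0, 0, 0], [0, 0, 0], [0, 0, 0], [0, 0, 0], [0, 0, 0], [0, 0, 0], [0, 0, 0], [0, 0, 0], [0, 0, 0], [0, 0, 0]]' --jaw '[0.01, 0.01, 0.01, 0.01, 0.01, 0.01, 0.01, 0.01, 0.01, 0.01, 0.01, 0.01]'

```text
t: 16.3
position: [0.5915, -0.1177, 0.1077]
tool_rot: [-0.588, 0.589, 0.393, -0.392]
wrist_force: [-0.2, -0.4, -0.8]
finger_gap: 0.0182
```

```bash
python3 wl.py w3; python3 - <<'E'
from h import *
plan((case(-.01,.092,.017),67.5)); im=cv2.imread('pics/w3.png'); i2,_,_=snap('side','s3')
cv2.imwrite('pics/b2.png',np.hstack([cv2.resize(im[50:400,100:560],(460,350)),cv2.resize(i2[130:330,270:460,::-1],(333,350))]))
E
```

```text
[ 0.5816 -0.1113] [0.032 0.158] 66.4 px [305, 94, 43, 190, 4899]
t 16.35 pos [ 0.5917 -0.116   0.1075] yaw 67.5 case [-0.0096  0.0901  0.1075] gap 0.018 tilt [ 0.001 -0.    -1.   ] F [-1.4  0.3  0. ]
t 16.35 pos [ 0.5917 -0.116   0.1075] yaw 67.5 case [-0.0096  0.0901  0.1075] gap 0.018 tilt [ 0.001 -0.    -1.   ] F [-1.4  0.3  0. ]
 turn y -0.0 shift [ 1.9 90.5  0.4] mm rows 3
```

View pics/b2.png

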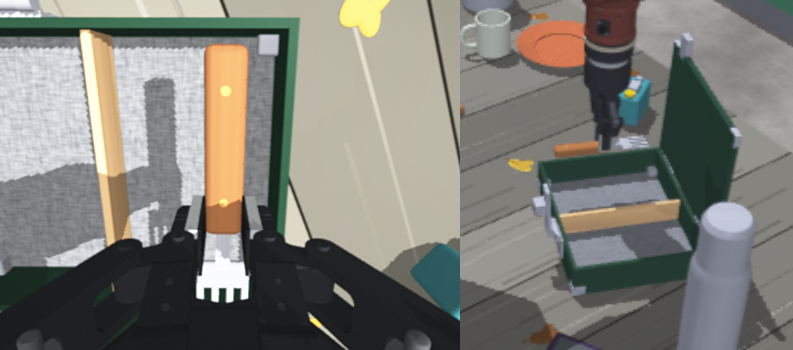

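The fork is held level and parallel to the divider, its handle at (226,140) above the left bay. The right crop agrees. I'll lower and release it.

drive_tool --translation '[[0, 0.025, 0], [0, 0.025, 0], [0, 0.02, 0], [0, 0.012, 0], [0, 0.008, 0], [0, 0, 0], [0, 0, 0], [0, 0, 0], [0, 0, 0], [0, -0.01, 0], [0, -0.03, 0], [0, -0.035, 0], [0, -0.035, 0]]' --rot '[[0, 0, 0], [0, 0, 0], [0, 0, 0], [0, 0, 0], [0, 0, 0], [0, 0, 0], [0, 0, 0], [0, 0, 0], [0, 0, 0], [0, 0, 0], [0, 0, 0], [0, 0, 0], [0, 0, 0]]' --jaw '[0.01, 0.01, 0.01, 0.01, 0.01, 0.01, 0.034, 0.034, 0.034, 0.034, 0.034, 0.034, 0.034]'

```text
t: 17.48
position: [0.5915, -0.1143, 0.1289]
tool_rot: [0.588, -0.588, -0.393, 0.393]
wrist_force: [1.1, -0.2, -0.3]
finger_gap: 0.0337
```

```bash
python3 items.py | grep handle; python3 -c "
from h import *
plan((np.array([.4478,.353,.12]),100.5),(np.array([.4478,.353,.049]),None))"
```

```text
top handle [0.4848 0.2371] LxW 0.07 0.02 z 0.016 ang 1.4 head 1 mid [0.5173 0.2379] case [-0.214  0.389  0.016]
top handle [0.4164 0.3461] LxW 0.092 0.02 z 0.015 ang 10.2 head 1 mid [0.4484 0.3519] case [-0.321  0.468  0.015]
top handle [ 0.0406 -0.0978] LxW 0.07 0.033 z 0.013 ang 30.4 head 1 mid [ 0.0686 -0.0814] case [-0.506 -0.078  0.013]
side handle [0.4154 0.3475] LxW 0.088 0.018 z 0.016 ang 9.9 head 1 mid [0.4474 0.3531] case [-0.322  0.468  0.016]
side handle [0.4733 0.2394] LxW 0.086 0.018 z 0.017 ang -1.0 head 1 mid [0.5058 0.2388] case [-0.225  0.385  0.017]
side handle [ 0.5621 -0.0936] LxW 0.09 0.02 z 0.022 ang -22.6 head 1 mid [ 0.5921 -0.1061] case [-0.013  0.099  0.022]
t 17.58 pos [ 0.5957 -0.1156  0.1339] yaw 67.5 case [-0.0061  0.0919  0.1339] gap 0.0337 tilt [ 0.01  -0.003 -1.   ] F [-0.1 -0.5  0.6]
 turn y -33.0 shift [487.7  13.9  60. ] mm rows 13
 shift [ 0. 71.  0.] mm rows 2
```

drive_tool --translation '[[0, 0, 0], [0, 0, 0], [0, 0, 0], [0, 0, 0], [0, 0, 0], [0.0325, 0.001, 0.004], [0.0325, 0.001, 0.004], [0.0325, 0.001, 0.004], [0.0325, 0.001, 0.004], [0.0325, 0.001, 0.004], [0.0325, 0.001, 0.004], [0.0325, 0.001, 0.004], [0.0325, 0.001, 0.004], [0.0325, 0.001, 0.004], [0.0325, 0.001, 0.004], [0.0325, 0.001, 0.004], [0.0325, 0.001, 0.004], [0.0325, 0.001, 0.004], [0.0325, 0.001, 0.004], [0.0325, 0, 0.004]]' --rot '[[0, -6.6, 0], [0, -6.6, 0], [0, -6.6, 0], [0, -6.6, 0], [0, -6.6, 0], [0, 0, 0], [0, 0, 0], [0, 0, 0], [0, 0, 0], [0, 0, 0], [0, 0, 0], [0, 0, 0], [0, 0, 0], [0, 0, 0], [0, 0, 0], [0, 0, 0], [0, 0, 0], [0, 0, 0], [0, 0, 0], [0, 0, 0]]' --jaw '[0.034, 0.034, 0.034, 0.034, 0.034, 0.034, 0.034, 0.034, 0.045, 0.045, 0.045, 0.045, 0.045, 0.045, 0.045, 0.045, 0.045, 0.045, 0.045, 0.045]'

```text
t: 19.25
position: [0.443, 0.3553, 0.1133]
tool_rot: [-0.452, 0.452, 0.544, -0.544]
wrist_force: [1.0, 0.2, -0.1]
finger_gap: 0.0449
```

drive_tool --translation '[[0, 0.03, 0], [0, 0.03, 0], [0, 0.011, 0], [0, 0, 0]]' --rot '[[0, 0, 0], [0, 0, 0], [0, 0, 0], [0, 0, 0]]' --jaw '[0.045, 0.045, 0.045, 0.045]'

```text
t: 19.58
position: [0.4418, 0.3526, 0.0397]
tool_rot: [0.452, -0.451, -0.542, 0.545]
wrist_force: [-0.7, 0.9, -0.5]
finger_gap: 0.0449
```

```bash
python3 wl.py w4 "[.4478,.353,.006]"
```

```text
[0.4152 0.3459] [0.093 0.019] 10.3 px [304, 115, 35, 156, 4889]
[0.4712 0.2403] [0.096 0.025] 0.7 px [115, 180, 43, 141, 5374]
t 19.63 pos [0.4431 0.3531 0.0414] yaw 100.5 case [-0.3265  0.4666  0.0414] gap 0.0452 tilt [-0.002 -0.001 -1.   ] F [ 0.4  0.1 -0.1]
 shift [-1.  35.4 -4.6] mm rows 1
```

drive_tool --translation '[[-0.002, 0.017, -0.004], [0, 0.017, 0], [0, 0, 0], [0, 0, 0], [0, 0, 0], [0, 0, 0], [0, 0, 0], [0, 0, 0]]' --rot '[[0, 0, 0], [0, 0, 0], [0, 0, 0], [0, 0, 0], [0, 0, 0], [0, 0, 0], [0, 0, 0], [0, 0, 0]]' --jaw '[0.045, 0.045, 0.045, 0.01, 0.01, 0.01, 0.01, 0.01]' --squeeze 50

```text
t: 20.3
position: [0.4491, 0.353, 0.0098]
tool_rot: [-0.452, 0.452, 0.545, -0.543]
wrist_force: [-1.1, -1.0, 7.1]
finger_gap: 0.0184
```

drive_tool --translation '[[0, -0.015, 0], [0, -0.025, 0], [0, -0.03, 0], [0, -0.03, 0], [0, 0, 0], [0, 0, 0], [0, 0, 0], [0, 0, 0], [0, 0, 0]]' --rot '[[0, 0, 0], [0, 0, 0], [0, 0, 0], [0, 0, 0], [0, 6.6, 0], [0, 6.6, 0], [0, 6.6, 0], [0, 6.6, 0], [0, 6.6, 0]]' --jaw '[0.01, 0.01, 0.01, 0.01, 0.01, 0.01, 0.01, 0.01, 0.01]'

```text
t: 21.05
position: [0.4484, 0.3528, 0.1092]
tool_rot: [-0.589, 0.589, 0.392, -0.391]
wrist_force: [0.2, 1.0, -0.4]
finger_gap: 0.0179
```

```bash
python3 - <<'E'
from h import *
plan((case(-.01,.038,.105),67.5),(case(-.01,.038,.017),None))
E
```

```text
t 21.05 pos [0.4484 0.3528 0.1092] yaw 67.2 case [-0.3214  0.4684  0.1092] gap 0.0179 tilt [ 0.001  0.001 -1.   ] F [ 0.2  1.  -0.4]
 turn y -0.3 shift [-430.4    4.2 -311.4] mm rows 14
 shift [ 0. 88.  0.] mm rows 3
```

drive_tool --translation '[[-0.012, 0, -0.0087], [-0.0239, 0, -0.0173], [-0.0239, 0, -0.0173], [-0.0239, 0, -0.0173], [-0.0239, 0, -0.0173], [-0.0239, 0, -0.0173], [-0.0239, 0, -0.0173], [-0.0239, 0, -0.0173], [-0.0239, 0, -0.0173], [-0.0239, 0, -0.0173], [-0.0239, 0, -0.0173], [-0.0239, 0, -0.0173], [-0.0239, 0, -0.0173], [-0.0239, 0, -0.0173], [-0.0239, 0, -0.0173], [-0.0239, 0, -0.0173], [-0.0239, 0, -0.0173], [-0.0239, 0, -0.0173], [-0.012, 0, -0.0086], [0, 0, 0]]' --rot '[[0, -0.3, 0], [0, 0, 0], [0, 0, 0], [0, 0, 0], [0, 0, 0], [0, 0, 0], [0, 0, 0], [0, 0, 0], [0, 0, 0], [0, 0, 0], [0, 0, 0], [0, 0, 0], [0, 0, 0], [0, 0, 0], [0, 0, 0], [0, 0, 0], [0, 0, 0], [0, 0, 0], [0, 0, 0], [0, 0, 0]]' --jaw '[0.01, 0.01, 0.01, 0.01, 0.01, 0.01, 0.01, 0.01, 0.01, 0.01, 0.01, 0.01, 0.01, 0.01, 0.01, 0.01, 0.01, 0.01, 0.01, 0.01]'

```text
t: 22.72
position: [0.5752, -0.1666, 0.1088]
tool_rot: [-0.586, 0.588, 0.394, -0.393]
wrist_force: [-0.1, 0.3, -0.1]
finger_gap: 0.0181
```

```bash
python3 wl.py w5; python3 - <<'E'
from h import *
plan((case(-.01,.038,.017),67.5)); im=cv2.imread('pics/w5.png')
cv2.imwrite('pics/b3.png',im[50:400,100:560])
E
```

```text
[ 0.565  -0.1614] [0.032 0.156] 67.6 px [303, 97, 42, 187, 2214]
[ 0.5563 -0.0997] [0.018 0.093] 68.7 px [379, 97, 29, 120, 768]
t 22.77 pos [ 0.5744 -0.1646  0.1085] yaw 67.7 case [-0.007   0.0386  0.1085] gap 0.0181 tilt [ 0.001 -0.    -1.   ] F [-0.2 -0.3 -0.8]
t 22.77 pos [ 0.5744 -0.1646  0.1085] yaw 67.7 case [-0.007   0.0386  0.1085] gap 0.0181 tilt [ 0.001 -0.    -1.   ] F [-0.2 -0.3 -0.8]
 turn y 0.2 shift [-0.6 91.5  3. ] mm rows 3
```

View pics/b3.png

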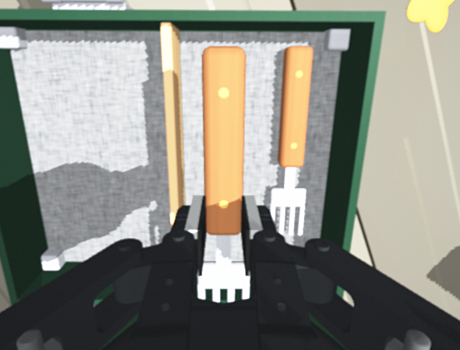

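Fork 1 lies in the left bay at (295,105) and fork 2 is above it at (224,140), level and clear of the divider at (172,110). I'll lower and release it.

drive_tool --translation '[[0, 0.025, 0.002], [0, 0.025, 0], [0, 0.02, 0], [0, 0.012, 0], [0, 0.009, 0], [0, 0, 0], [0, 0, 0], [0, 0, 0], [0, 0, 0], [0, -0.01, 0], [0, -0.03, 0], [0, -0.035, 0], [0, -0.035, 0]]' --rot '[[0, 0, 0], [0, 0, 0], [0, 0, 0], [0, 0, 0], [0, 0, 0], [0, 0, 0], [0, 0, 0], [0, 0, 0], [0, 0, 0], [0, 0, 0], [0, 0, 0], [0, 0, 0], [0, 0, 0]]' --jaw '[0.01, 0.01, 0.01, 0.01, 0.01, 0.01, 0.032, 0.032, 0.032, 0.032, 0.032, 0.032, 0.032]'

```text
t: 23.85
position: [0.5718, -0.1625, 0.1289]
tool_rot: [0.587, -0.587, -0.394, 0.395]
wrist_force: [1.6, -0.4, 0.2]
finger_gap: 0.0319
```

```bash
python3 items.py | grep handle; python3 -c "
from h import *
plan((np.array([.4408,.238,.12]),90.5))"
```

```text
top handle [0.4746 0.2356] LxW 0.09 0.02 z 0.017 ang -1.0 head 1 mid [0.5071 0.235 ] case [-0.222  0.382  0.017]
top handle [ 0.1037 -0.0223] LxW 0.078 0.034 z 0.013 ang 84.2 head -1 mid [ 0.1004 -0.0546] case [-0.487 -0.041  0.013]
top handle [ 0.0412 -0.0985] LxW 0.087 0.031 z 0.012 ang 34.4 head -1 mid [ 0.0144 -0.1169] case [-0.543 -0.132  0.012]
side handle [0.4734 0.2393] LxW 0.086 0.017 z 0.016 ang 0.9 head 1 mid [0.5059 0.2398] case [-0.225  0.386  0.016]
side handle [ 0.563  -0.0928] LxW 0.089 0.019 z 0.022 ang -21.3 head 1 mid [ 0.5933 -0.1046] case [-0.012  0.101  0.022]
side handle [ 0.5446 -0.14  ] LxW 0.09 0.015 z 0.023 ang -22.1 head 1 mid [ 0.5747 -0.1522] case [-0.011  0.05   0.023]
t 23.95 pos [ 0.5758 -0.1641  0.1339] yaw 67.8 case [-0.0059  0.0395  0.1339] gap 0.0322 tilt [ 0.01  -0.004 -1.   ] F [0.9 0.1 0.3]
 turn y -22.7 shift [403.3  13.9 131.5] mm rows 12
```

drive_tool --translation '[[0, 0, 0], [0, 0, 0], [0, 0, 0], [0, 0, 0], [0.0288, 0.001, 0.0094], [0.0288, 0.001, 0.0094], [0.0288, 0.001, 0.0094], [0.0288, 0.001, 0.0094], [0.0288, 0.001, 0.0094], [0.0288, 0.001, 0.0094], [0.0288, 0.001, 0.0094], [0.0288, 0.001, 0.0094], [0.0288, 0.001, 0.0094], [0.0288, 0.001, 0.0094], [0.0288, 0.001, 0.0094], [0.0288, 0.001, 0.0094], [0.0288, 0.001, 0.0094], [0.0288, 0.001, 0.0094]]' --rot '[[0, -5.7, 0], [0, -5.7, 0], [0, -5.7, 0], [0, -5.7, 0], [0, 0, 0], [0, 0, 0], [0, 0, 0], [0, 0, 0], [0, 0, 0], [0, 0, 0], [0, 0, 0], [0, 0, 0], [0, 0, 0], [0, 0, 0], [0, 0, 0], [0, 0, 0], [0, 0, 0], [0, 0, 0]]' --jaw '[0.034, 0.034, 0.034, 0.034, 0.034, 0.034, 0.034, 0.034, 0.045, 0.045, 0.045, 0.045, 0.045, 0.045, 0.045, 0.045, 0.045, 0.045]'

```text
t: 25.45
position: [0.4356, 0.2404, 0.1134]
tool_rot: [-0.497, 0.497, 0.503, -0.502]
wrist_force: [0.6, 0.1, 0.3]
finger_gap: 0.045
```

drive_tool --translation '[[0, 0.03, 0], [0, 0.03, 0], [0, 0.011, 0], [0, 0, 0]]' --rot '[[0, 0, 0], [0, 0, 0], [0, 0, 0], [0, 0, 0]]' --jaw '[0.045, 0.045, 0.045, 0.045]'

```text
t: 25.78
position: [0.434, 0.2386, 0.0398]
tool_rot: [0.498, -0.496, -0.502, 0.504]
wrist_force: [-0.1, -1.5, 0.1]
finger_gap: 0.045
```

```bash
python3 wl.py w6 "[.4415,.238,.006]"
```

```text
[0.47   0.2367] [0.094 0.019] 0.9 px [305, 225, 31, 129, 3540]
t 25.83 pos [0.4352 0.2388 0.0413] yaw 90.6 case [-0.29    0.358   0.0413] gap 0.0451 tilt [-0.002 -0.001 -1.   ] F [0.2 0.4 0.4]
 shift [-0.9 35.3 -6.3] mm rows 1
```

drive_tool --translation '[[-0.001, 0.017, -0.005], [0, 0.017, 0], [0, 0, 0], [0, 0, 0], [0, 0, 0], [0, 0, 0], [0, 0, 0], [0, 0, 0]]' --rot '[[0, 0, 0], [0, 0, 0], [0, 0, 0], [0, 0, 0], [0, 0, 0], [0, 0, 0], [0, 0, 0], [0, 0, 0]]' --jaw '[0.045, 0.045, 0.045, 0.01, 0.01, 0.01, 0.01, 0.01]' --squeeze 50

```text
t: 26.5
position: [0.442, 0.2383, 0.0095]
tool_rot: [-0.497, 0.498, 0.503, -0.502]
wrist_force: [-1.9, -1.1, 5.8]
finger_gap: 0.0184
```

drive_tool --translation '[[0, -0.015, 0], [0, -0.025, 0], [0, -0.03, 0], [0, -0.03, 0], [0, 0, 0], [0, 0, 0], [0, 0, 0], [0, 0, 0]]' --rot '[[0, 0, 0], [0, 0, 0], [0, 0, 0], [0, 0, 0], [0, 5.8, 0], [0, 5.8, 0], [0, 5.8, 0], [0, 5.8, 0]]' --jaw '[0.01, 0.01, 0.01, 0.01, 0.01, 0.01, 0.01, 0.01]'

```text
t: 27.17
position: [0.4416, 0.2383, 0.1094]
tool_rot: [-0.589, 0.589, 0.392, -0.39]
wrist_force: [-0.2, 1.0, -1.4]
finger_gap: 0.0179
```

```bash
python3 - <<'E'
from h import *
plan((case(-.005,-.066,.105),67.5),(case(-.005,-.066,.017),None))
E
```

```text
t 27.17 pos [0.4416 0.2383 0.1094] yaw 67.2 case [-0.2839  0.36    0.1094] gap 0.0179 tilt [ 0.002  0.001 -1.   ] F [-0.2  1.  -1.4]
 turn y -0.3 shift [-426.     4.4 -278.9] mm rows 14
 shift [ 0. 88.  0.] mm rows 3
```

drive_tool --translation '[[-0.0118, 0, -0.0077], [-0.0237, 0, -0.0155], [-0.0237, 0, -0.0155], [-0.0237, 0, -0.0155], [-0.0237, 0, -0.0155], [-0.0237, 0, -0.0155], [-0.0237, 0, -0.0155], [-0.0237, 0, -0.0155], [-0.0237, 0, -0.0155], [-0.0237, 0, -0.0155], [-0.0237, 0, -0.0155], [-0.0237, 0, -0.0155], [-0.0237, 0, -0.0155], [-0.0237, 0, -0.0155], [-0.0237, 0, -0.0155], [-0.0237, 0, -0.0155], [-0.0237, 0, -0.0155], [-0.0237, 0, -0.0155], [-0.0113, 0, -0.0077], [0, 0, 0]]' --rot '[[0, -0.3, 0], [0, 0, 0], [0, 0, 0], [0, 0, 0], [0, 0, 0], [0, 0, 0], [0, 0, 0], [0, 0, 0], [0, 0, 0], [0, 0, 0], [0, 0, 0], [0, 0, 0], [0, 0, 0], [0, 0, 0], [0, 0, 0], [0, 0, 0], [0, 0, 0], [0, 0, 0], [0, 0, 0], [0, 0, 0]]' --jaw '[0.01, 0.01, 0.01, 0.01, 0.01, 0.01, 0.01, 0.01, 0.01, 0.01, 0.01, 0.01, 0.01, 0.01, 0.01, 0.01, 0.01, 0.01, 0.01, 0.01]'

```text
t: 28.83
position: [0.5386, -0.2648, 0.1088]
tool_rot: [-0.587, 0.589, 0.393, -0.393]
wrist_force: [-0.9, 1.5, -0.9]
finger_gap: 0.0181
```

```bash
python3 wl.py w7; python3 - <<'E'
from h import *
plan((case(-.005,-.066,.017),67.5)); im=cv2.imread('pics/w7.png')
cv2.imwrite('pics/b4.png',im[50:400,100:560])
E
```

```text
[ 0.3562 -0.3231] [0.03 0.01] 67.6 px [119, 0, 45, 18, 439]
[ 0.5562 -0.0995] [0.025 0.094] 67.8 px [502, 91, 53, 122, 1816]
[ 0.5374 -0.1479] [0.021 0.093] 68.0 px [441, 93, 41, 121, 1276]
[ 0.6126 -0.2947] [0.034 0.128] 68.0 px [305, 230, 38, 124, 2856]
t 28.88 pos [ 0.538  -0.2627  0.1085] yaw 67.6 case [-0.0031 -0.066   0.1085] gap 0.0179 tilt [ 0.001 -0.    -1.   ] F [ 0.1 -0.9 -0.3]
t 28.88 pos [ 0.538  -0.2627  0.1085] yaw 67.6 case [-0.0031 -0.066   0.1085] gap 0.0179 tilt [ 0.001 -0.    -1.   ] F [ 0.1 -0.9 -0.3]
 turn y 0.1 shift [ 0.  91.5  1.9] mm rows 3
```

View pics/b4.png

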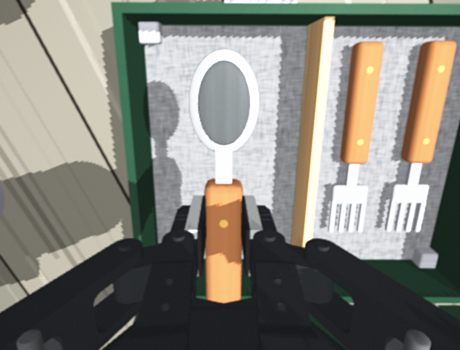

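Both forks lie in the left bay, at (360,130) and (420,130). The spoon is level over the right bay, its bowl at (224,100). I'll lower it, release and rise.

drive_tool --translation '[[0, 0.025, 0.001], [0, 0.025, 0], [0, 0.02, 0], [0, 0.012, 0], [0, 0.009, 0], [0, 0, 0], [0, 0, 0], [0, 0, 0], [0, 0, 0], [0, -0.01, 0], [0, -0.03, 0], [0, -0.036, 0], [0, -0.036, 0], [0, -0.036, 0], [0, -0.036, 0], [0, -0.036, 0], [0, -0.036, 0], [0, -0.036, 0], [0, -0.036, 0], [0, -0.03, 0]]' --rot '[[0, 0, 0], [0, 0, 0], [0, 0, 0], [0, 0, 0], [0, 0, 0], [0, 0, 0], [0, 0, 0], [0, 0, 0], [0, 0, 0], [0, 0, 0], [0, 0, 0], [0, 0, 0], [0, 0, 0], [0, 0, 0], [0, 0, 0], [0, 0, 0], [0, 0, 0], [0, 0, 0], [0, 0, 0], [0, 0, 0]]' --jaw '[0.01, 0.01, 0.01, 0.01, 0.01, 0.01, 0.036, 0.036, 0.036, 0.036, 0.036, 0.036, 0.036, 0.06, 0.06, 0.06, 0.06, 0.06, 0.06, 0.06]'

```text
t: 30.55
position: [0.5365, -0.2611, 0.3791]
tool_rot: [-0.586, 0.588, 0.395, -0.394]
wrist_force: [0.9, -0.7, 0.5]
finger_gap: 0.0603
```

```bash
python3 - <<'E'
from h import *
im,d,c=snap('top','top5'); i2,d2,c2=snap('side','side5')
v=np.hstack([cv2.resize(im[130:280,180:440],(520,300)),cv2.resize(i2[130:330,270:460],(285,300))])
cv2.imwrite('pics/b5.png',cv2.resize(v,(800,298))[:,:,::-1])
e=tocase([.7278,-.1685,.2858]); print('tab was',e)
plan((case(e[0],e[1],.36),67.5),(case(e[0],e[1],.286),None))
# tab top from depth: steel points near expected
for n,D,C in(('top',d,c),('side',d2,c2)):
    P=cloud(C,D); L=np.stack([*(np.moveaxis((P[...,:2]-CC)@np.array([[np.cos(A0),-np.sin(A0)],[np.sin(A0),np.cos(A0)]]),-1,0)),P[...,2]],-1)
    m=(abs(L[...,0]-.13)<.04)&(abs(L[...,1]-.095)<.05)&(L[...,2]>.275)&(L[...,2]<.33)
    if m.any(): print(n,m.sum(),np.percentile(L[m],[5,50,95],axis=0).round(4).tolist())
E
python3 items.py | grep 'handle'
```

```text
tab was [0.13622701 0.09366137 0.2858    ]
t 30.65 pos [ 0.5379 -0.2621  0.3816] yaw 67.7 case [-0.0034 -0.0655  0.3816] gap 0.06 tilt [ 0.008 -0.005 -1.   ] F [-0.5  0.4  0.4]
 turn y 0.2 shift [ 159.1   21.6 -139.6] mm rows 6
 shift [ 0. 74.  0.] mm rows 2
top 111 [[0.1144, 0.0537, 0.2755], [0.1184, 0.0929, 0.2836], [0.1248, 0.1241, 0.3088]]
side 112 [[0.1151, 0.0597, 0.2754], [0.1183, 0.0825, 0.2884], [0.1254, 0.1158, 0.3064]]
top handle [ 0.5615 -0.0996] LxW 0.091 0.02 z 0.021 ang -22.9 head 1 mid [ 0.5915 -0.1123] case [-0.011  0.093  0.021]
top handle [ 0.5421 -0.149 ] LxW 0.092 0.019 z 0.022 ang -21.9 head 1 mid [ 0.5723 -0.1611] case [-0.01   0.041  0.022]
side handle [ 0.5623 -0.0945] LxW 0.089 0.023 z 0.022 ang -21.1 head 1 mid [ 0.5927 -0.1063] case [-0.012  0.099  0.022]
side handle [ 0.5447 -0.1396] LxW 0.09 0.014 z 0.023 ang -22.1 head 1 mid [ 0.5749 -0.1518] case [-0.011  0.051  0.023]
side handle [ 0.5693 -0.2666] LxW 0.09 0.021 z 0.022 ang -23.8 head -1 mid [ 0.5396 -0.2535] case [-0.005 -0.057  0.022]
```

View pics/b5.png

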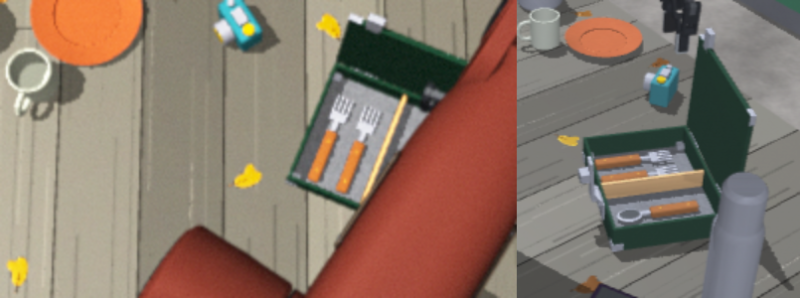

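Both forks are in the left bay and the spoon is in the right one, per the left crop (330,140), (355,145) and the right crop (655,213). I'll check the lid's angle before closing.

```bash
python3 - <<'E'
from h import *
for n in('top3','side3','top5','side5'):
    C=camera_info(n[:-1]); P=cloud(C,np.load(f'pics/{n}.npy')); im=cv2.imread(f'pics/{n}.png').astype(int)
    L=np.concatenate([(P[...,:2]-CC)@np.array([[np.cos(A0),-np.sin(A0)],[np.sin(A0),np.cos(A0)]]),P[...,2:]],-1)
    g=im[...,1]>im[...,2]+8
    m=g&(abs(L[...,0]-.115)<.03)&(abs(L[...,1])<.12)&(L[...,2]>.09)&(L[...,2]<.27)
    if m.sum()<50: print(n,m.sum()); continue
    k=np.polyfit(L[m][:,2],L[m][:,0],1); r=L[m][:,0]-np.polyval(k,L[m][:,2]); ok=abs(r)<.006; k=np.polyfit(L[m][ok][:,2],L[m][ok][:,0],1)
    print(n,ok.sum(),'angle',np.pi/2+np.arctan(k[0]),'x at .0555',np.polyval(k,.0555),'x at .285',np.polyval(k,.285))
E
```

```text
top3 712 angle 1.5990094633789242 x at .0555 0.1088413989707587 x at .285 0.11531803233385313
side3 1913 angle 1.598195107248281 x at .0555 0.10911005382559216 x at .285 0.11539964787017933
top5 983 angle 1.5982393280039158 x at .0555 0.10922402741020767 x at .285 0.11552377775287478
side5 1912 angle 1.5990554674032882 x at .0555 0.10898970123802568 x at .285 0.11547690094680596
```

The lid stands at 1.60 rad with the stop at 1.65. When I take the tab I'll press it to the stop first, then swing it shut.

drive_tool --translation '[[0.0265, 0.0036, -0.021], [0.0265, 0.0036, -0.021], [0.0265, 0.0036, -0.021], [0.0265, 0.0036, -0.021], [0.0265, 0.0036, -0.021], [0.0265, 0.0036, -0.0204], [0, 0.025, 0], [0, 0.025, 0], [0, 0.024, 0], [0, 0, 0], [0, 0, 0]]' --rot '[[0, 0.2, 0], [0, 0, 0], [0, 0, 0], [0, 0, 0], [0, 0, 0], [0, 0, 0], [0, 0, 0], [0, 0, 0], [0, 0, 0], [0, 0, 0], [0, 0, 0]]' --jaw '[0.06, 0.06, 0.06, 0.06, 0.06, 0.06, 0.06, 0.06, 0.06, 0.06, 0.06]' --squeeze 30

```text
t: 31.67
position: [0.711, -0.1625, 0.2782]
tool_rot: [0.589, -0.587, -0.392, 0.394]
wrist_force: [-0.9, -0.5, 0.4]
finger_gap: 0.0603
```

```bash
python3 - <<'E'
from h import *
plan((case(.1225,.094,.285),67.5))
E
```

```text
t 31.67 pos [ 0.711  -0.1625  0.2782] yaw 67.5 case [0.1184 0.0927 0.2782] gap 0.0603 tilt [-0.004  0.001 -1.   ] F [-0.9 -0.5  0.4]
 turn y 0.0 shift [ 1.3 -6.8 -4.1] mm rows 1
```

drive_tool --translation '[[0.0013, -0.0068, -0.0041], [0, 0, 0], [0, 0, 0], [0, 0, 0], [0, 0, 0], [0, 0, -0.004], [0, 0, -0.004], [0, 0, -0.004], [0, 0, 0], [0, 0, 0]]' --rot '[[0, 0, 0], [0, 0, 0], [0, 0, 0], [0, 0, 0], [0, 0, 0], [0, 0, 0], [0, 0, 0], [0, 0, 0], [0, 0, 0], [0, 0, 0]]' --jaw '[0.06, 0, 0, 0, 0, 0, 0, 0, 0, 0]'

```text
t: 32.5
position: [0.7282, -0.1689, 0.2868]
tool_rot: [-0.587, 0.588, 0.393, -0.393]
wrist_force: [-0.9, -3.4, 6.1]
finger_gap: 0.0251
```

drive_tool --translation '[[0, -0.001, 0.0139], [0, -0.0002, 0.014], [0, 0.0007, 0.014], [0, 0.0015, 0.0139], [0, 0.0023, 0.0138], [0, 0.0031, 0.0136], [0, 0.0039, 0.0134], [0, 0.0047, 0.0132], [0, 0.0054, 0.0129], [0, 0.0062, 0.0125], [0, 0.0069, 0.0121], [0, 0.0076, 0.0117], [0, 0.0083, 0.0112], [0, 0.0089, 0.0107]]' --rot '[[0, 0, 0], [0, 0, 0], [0, 0, 0], [0, 0, 0], [0, 0, 0], [0, 0, 0], [0, 0, 0], [0, 0, 0], [0, 0, 0], [0, 0, 0], [0, 0, 0], [0, 0, 0], [0, 0, 0], [0, 0, 0]]' --jaw '[0, 0, 0, 0, 0, 0, 0, 0, 0, 0, 0, 0, 0, 0]'

```text
t: 33.67
position: [0.5599, -0.0985, 0.229]
tool_rot: [-0.588, 0.588, 0.393, -0.393]
wrist_force: [-6.5, 0.8, 9.7]
finger_gap: 0.0253
```

```bash
python3 - <<'E'
from h import *
plan((case(-.127,.094,.0525),67.5))
E
```

```text
t 33.67 pos [ 0.5599 -0.0985  0.229 ] yaw 67.5 case [-0.0457  0.094   0.229 ] gap 0.0253 tilt [ 0. -0. -1.] F [-6.5  0.8  9.7]
 turn y 0.0 shift [ -0.  176.5  81.3] mm rows 6
```

drive_tool --translation '[[0, 0.0096, 0.0102], [0, 0.0101, 0.0096], [0, 0.0107, 0.009], [0, 0.0112, 0.0083], [0, 0.0117, 0.0077], [0, 0.0121, 0.007], [0, 0.0125, 0.0062], [0, 0.0128, 0.0055], [0, 0.0131, 0.0047], [0, 0.0134, 0.0039], [0, 0.0136, 0.0031], [0, 0.0138, 0.0023], [0, 0.0139, 0.0015], [0, 0.0139, 0.0007], [0, 0.003, 0], [0, 0, 0]]' --rot '[[0, 0, 0], [0, 0, 0], [0, 0, 0], [0, 0, 0], [0, 0, 0], [0, 0, 0], [0, 0, 0], [0, 0, 0], [0, 0, 0], [0, 0, 0], [0, 0, 0], [0, 0, 0], [0, 0, 0], [0, 0, 0], [0, 0, 0], [0, 0, 0]]' --jaw '[0, 0, 0, 0, 0, 0, 0, 0, 0, 0, 0, 0, 0, 0, 0, 0]'

```text
t: 35.0
position: [0.4837, -0.0668, 0.0504]
tool_rot: [0.59, -0.585, -0.392, 0.394]
wrist_force: [-7.2, 4.0, -0.6]
finger_gap: 0.0256
```

drive_tool --translation '[[0, 0, 0], [0, 0, 0], [0, 0, 0], [0, -0.025, 0], [0, -0.03, 0], [0, -0.03, 0], [0, -0.03, 0], [0, -0.03, 0]]' --rot '[[0, 0, 0], [0, 0, 0], [0, 0, 0], [0, 0, 0], [0, 0, 0], [0, 0, 0], [0, 0, 0], [0, 0, 0]]' --jaw '[0.06, 0.06, 0.06, 0.06, 0.06, 0.06, 0.06, 0.06]'

```text
t: 35.67
position: [0.4872, -0.0685, 0.1995]
tool_rot: [-0.587, 0.588, 0.393, -0.393]
wrist_force: [0.4, -0.7, 0.4]
finger_gap: 0.0598
```

```bash
python3 - <<'E'
from h import *
plan((case(-.157,-.0456,.2),67.5),(case(-.157,-.0456,.096),None))
for n in('top','side'):
    im,d,C=snap(n,n+'6'); P=cloud(C,d)
    L=np.concatenate([(P[...,:2]-CC)@np.array([[np.cos(A0),-np.sin(A0)],[np.sin(A0),np.cos(A0)]]),P[...,2:]],-1)
    for x in(-.09,-.04,.03): m=(abs(L[...,0]-x)<.015)&(L[...,1]>-.12)&(L[...,1]<-.07)&(L[...,2]<.12); print(n,x,m.sum(),np.median(L[m][:,2]).round(4) if m.any() else '')
    m=(abs(L[...,1]+.0456)<.012)&(L[...,0]<-.115)&(L[...,0]>-.2)&(L[...,2]>.06)&(L[...,2]<.17); print('hasp',m.sum(),np.percentile(L[m],[3,50,97],axis=0).round(3).tolist() if m.any() else '')
E
```

```text
t 35.67 pos [ 0.4872 -0.0685  0.1995] yaw 67.5 case [-0.1243  0.0939  0.1995] gap 0.0598 tilt [ 0.001 -0.    -1.   ] F [ 0.4 -0.7  0.4]
 turn y 0.0 shift [-139.5   -0.5   32.7] mm rows 4
 shift [  0. 104.   0.] mm rows 3
top -0.09 133 0.0658
top -0.04 128 0.066
top 0.03 133 0.0661
hasp 75 [[-0.156, -0.056, 0.062], [-0.141, -0.045, 0.122], [-0.117, -0.034, 0.149]]
side -0.09 141 0.0669
side -0.04 139 0.0666
side 0.03 134 0.067
hasp 127 [[-0.156, -0.057, 0.061], [-0.137, -0.05, 0.12], [-0.118, -0.036, 0.146]]
```

Lid is shut: top 66 mm all over. The hasp is at its stop. Next I take the hasp back over.

drive_tool --translation '[[-0.0279, 0, 0.0072], [-0.0279, 0, 0.0072], [-0.0279, 0, 0.0072], [-0.0279, 0, 0.0072], [-0.0279, 0, 0.0072], [0, 0.035, 0], [0, 0.035, 0], [0, 0.025, 0], [0, 0.01, 0], [0, 0, 0], [0, 0, 0], [0, 0, 0], [0, 0, 0], [0, 0, 0]]' --rot '[[0, 0, 0], [0, 0, 0], [0, 0, 0], [0, 0, 0], [0, 0, 0], [0, 0, 0], [0, 0, 0], [0, 0, 0], [0, 0, 0], [0, 0, 0], [0, 0, 0], [0, 0, 0], [0, 0, 0], [0, 0, 0]]' --jaw '[0.06, 0.06, 0.06, 0.06, 0.06, 0.06, 0.06, 0.06, 0.06, 0.06, 0, 0, 0, 0]' --squeeze 25

```text
t: 36.93
position: [0.401, -0.184, 0.0935]
tool_rot: [-0.587, 0.588, 0.393, -0.393]
wrist_force: [-0.9, 0.1, 2.9]
finger_gap: 0.0233
```

```bash
python3 - <<'E'
from h import *
plan((case(-.16,-.0456,.094),67.5))
E
```

```text
t 36.93 pos [ 0.401  -0.184   0.0935] yaw 67.5 case [-0.1597 -0.0457  0.0935] gap 0.0233 tilt [ 0.002 -0.001 -1.   ] F [-0.9  0.1  2.9]
 turn y 0.0 shift [ 0.1 -0.5  0.3] mm rows 1
```

Gripped. Reversing the arc.

drive_tool --translation '[[0, -0.0042, -0.0049], [0, -0.0037, -0.0053], [0, -0.0031, -0.0057], [0, -0.0024, -0.006], [0, -0.0018, -0.0062], [0, -0.0011, -0.0064], [0, -0.0004, -0.0064], [0, 0.0003, -0.0064], [0, 0.001, -0.0064], [0, 0.0017, -0.0062], [0, 0.0024, -0.006], [0, 0.003, -0.0057], [0, 0.0036, -0.0054], [0, 0.0042, -0.0049], [0, 0.0047, -0.0044], [0, 0.0051, -0.0039], [0, 0.0055, -0.0033], [0, 0.0058, -0.0027], [0, 0.001, 0], [0, 0, 0]]' --rot '[[0, 0, 0], [0, 0, 0], [0, 0, 0], [0, 0, 0], [0, 0, 0], [0, 0, 0], [0, 0, 0], [0, 0, 0], [0, 0, 0], [0, 0, 0], [0, 0, 0], [0, 0, 0], [0, 0, 0], [0, 0, 0], [0, 0, 0], [0, 0, 0], [0, 0, 0], [0, 0, 0], [0, 0, 0], [0, 0, 0]]' --jaw '[0, 0, 0, 0, 0, 0, 0, 0, 0, 0, 0, 0, 0, 0, 0, 0, 0, 0, 0, 0]'

```text
t: 38.6
position: [0.4916, -0.2217, 0.0734]
tool_rot: [-0.586, 0.59, 0.394, -0.392]
wrist_force: [-5.4, 0.3, 23.2]
finger_gap: 0.0232
```

drive_tool --translation '[[0, 0, 0], [0, 0, 0], [0, 0, 0], [0, -0.025, 0], [0, -0.03, 0]]' --rot '[[0, 0, 0], [0, 0, 0], [0, 0, 0], [0, 0, 0], [0, 0, 0]]' --jaw '[0.06, 0.06, 0.06, 0.06, 0.06]'

```text
t: 39.02
position: [0.488, -0.2192, 0.1246]
tool_rot: [0.589, -0.586, -0.393, 0.394]
wrist_force: [0.9, -1.9, 0.6]
finger_gap: 0.0602
```

```bash
python3 - <<'E'
from h import *
plan((case(.008,-.0456,.13),67.5),(case(.008,-.0456,.076),None))
for n in('top','side'):
    im,d,C=snap(n,n+'7'); P=cloud(C,d)
    L=np.concatenate([(P[...,:2]-CC)@np.array([[np.cos(A0),-np.sin(A0)],[np.sin(A0),np.cos(A0)]]),P[...,2:]],-1)
    for x in(-.09,-.063,-.04,.003): m=(abs(L[...,0]-x)<.007)&(abs(L[...,1]+.046)<.009)&(L[...,2]<.11); print(n,x,m.sum(),np.median(L[m][:,2]).round(4) if m.any() else '')
E
```

```text
t 39.02 pos [ 0.488  -0.2192  0.1246] yaw 67.6 case [-0.0659 -0.045   0.1246] gap 0.0602 tilt [-0.003  0.003 -1.   ] F [ 0.9 -1.9  0.6]
 turn y 0.1 shift [ -0.6  -5.4 -73.9] mm rows 2
 shift [ 0. 54.  0.] mm rows 2
top -0.09 0 
top -0.063 0 
top -0.04 0 
top 0.003 0 
side -0.09 24 0.0734
side -0.063 24 0.0912
side -0.04 19 0.0738
side 0.003 26 0.091
```

Hasp is flat (arm top 73.5 mm). Next I slide the catch home.

drive_tool --translation '[[0, -0.003, -0.025], [-0.0006, -0.0024, -0.025], [0, 0, -0.0239], [0, 0.025, 0], [0, 0.02, 0], [0, 0.009, 0], [0, 0, 0], [0, 0, 0], [0, 0, 0], [0, 0, 0], [0, 0, 0]]' --rot '[[0, 0, 0], [0, 0, 0], [0, 0, 0], [0, 0, 0], [0, 0, 0], [0, 0, 0], [0, 0, 0], [0, 0, 0], [0, 0, 0], [0, 0, 0], [0, 0, 0]]' --jaw '[0.06, 0.06, 0.06, 0.06, 0.06, 0.06, 0.06, 0, 0, 0, 0]' --squeeze 30

```text
t: 40.03
position: [0.558, -0.2495, 0.0787]
tool_rot: [-0.587, 0.589, 0.393, -0.393]
wrist_force: [-0.9, 0.7, 3.4]
finger_gap: 0.0186
```

drive_tool --translation '[[0, 0, 0.004], [0, 0, 0.004], [0, 0, 0.004], [0, 0, 0.004], [0, 0, 0.004], [0, 0, 0.003], [0, 0, 0], [0, 0, 0]]' --rot '[[0, 0, 0], [0, 0, 0], [0, 0, 0], [0, 0, 0], [0, 0, 0], [0, 0, 0], [0, 0, 0], [0, 0, 0]]' --jaw '[0, 0, 0, 0, 0, 0, 0, 0]'

```text
t: 40.7
position: [0.5393, -0.2418, 0.0788]
tool_rot: [-0.586, 0.59, 0.395, -0.392]
wrist_force: [11.7, -2.8, -2.0]
finger_gap: 0.0186
```

```bash
python3 - <<'E'
from h import *
plan()
E
```

```text
t 40.7 pos [ 0.5393 -0.2418  0.0788] yaw 67.5 case [-0.0099 -0.0462  0.0788] gap 0.0186 tilt [ 0.007 -0.003 -1.   ] F [11.7 -2.8 -2. ]
```

drive_tool --translation '[[0, 0, 0], [0, 0, 0], [0, 0, 0], [0, -0.025, 0], [0, -0.035, 0], [0, -0.035, 0], [0, -0.035, 0], [0, -0.035, 0.015], [0, -0.02, 0.02], [0, 0, 0], [0, 0, 0]]' --rot '[[0, 0, 0], [0, 0, 0], [0, 0, 0], [0, 0, 0], [0, 0, 0], [0, 0, 0], [0, 0, 0], [0, 0, 0], [0, 0, 0], [0, 0, 0], [0, 0, 0]]' --jaw '[0.06, 0.06, 0.06, 0.06, 0.06, 0.06, 0.06, 0.06, 0.06, 0.06, 0.06]'

```text
t: 41.62
position: [0.5035, -0.2269, 0.2636]
tool_rot: [-0.587, 0.588, 0.393, -0.393]
wrist_force: [0.1, 0.0, 0.3]
finger_gap: 0.0599
```

```bash
python3 - <<'E'
from h import *
plan(); im,_,c=snap('wrist','w8'); i2,_,_=snap('side','side8')
print(pix(c,case(-.019,-.0456,.0895)),pix(c,case(.001,-.0456,.0895)))
cv2.imwrite('pics/b6.png',np.hstack([im[:,100:560],cv2.resize(i2[100:340,160:460],(340,400))])[:,:,::-1])
E
```

```text
t 41.62 pos [ 0.5035 -0.2269  0.2636] yaw 67.5 case [-0.0486 -0.0462  0.2636] gap 0.0599 tilt [ 0.002 -0.001 -1.   ] F [0.1 0.  0.3]
(np.float64(324.469444141318), np.float64(214.1139661729719)) (np.float64(324.44758597084393), np.float64(230.85714325962687))
```

View pics/b6.png

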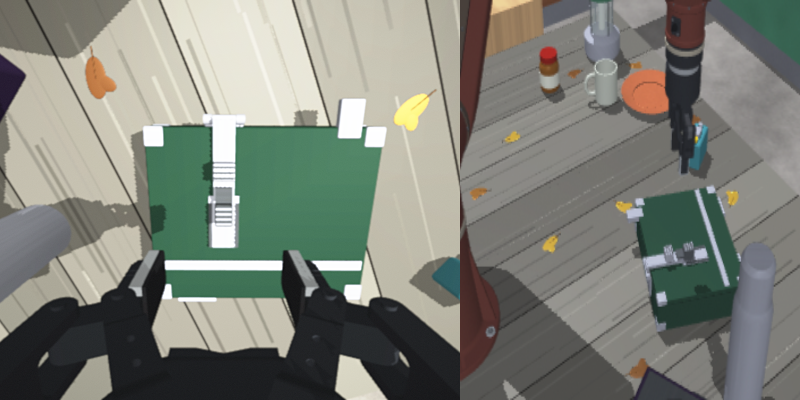

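The lid is shut and the hasp is flat at (224,160). The catch is home: its block top is at (224,214), where the home position projects (row 214, against 231 if it were back). The mug, jar and flask are in place, and no cutlery is left on the table. I'm handing it in.

```bash
python3 -c "
from cell import sign_off; print(sign_off())"
```

```text
the job is handed in; nothing more can be done
None
```

The case is packed and locked again, and I handed the job in at about 42 s of robot time. I slid the catch back, folded the hasp to the front and stood the lid up. Then I laid two forks in the left bay and one spoon in the right bay, shut the lid, folded the hasp flat and slid the catch home. Only those three pieces were on the table.

**Last checks:**
- **Cutlery:** after placing, the forks measured about 41 and 93 mm left of the divider. The spoon was about 60 mm right of it. No cutlery was left on the table.
- **Lid and hasp:** the lid top measured about 66 mm all over, against 65.5 mm expected. The hasp arm top was 73.5 mm.
- **Catch:** it travelled 20 mm home to its stop, and the wrist picture agreed with the home position.
- **Bystanders:** the mug, jam jar and flask showed in place in the last picture.

**Disagreements:**
- **Lid opening:** with the cutlery going in, the lid stood by itself at 1.60 rad, just short of its 1.65 stop. I pressed it to the stop before closing it, so that came after the cutlery was placed.
- **Case angle:** the first automatic fit gave −16.4°, thrown off by the lift tab. I replaced it with −22.5°, which matched the wrist picture.
- **Spoon direction:** the head finder mostly called the spoon's head end wrong, so I took its direction from the pictures.

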